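Tap a hardness sample central on its rocking table and swing the gauge over it

TASK

The fused-plastic sample standing on end on the small round rocking table of the hardness stand is off centre, so the table leans. Nudge it with light fingertip taps, low down, until it stands in the middle of the table, without tipping it over, gripping it or lifting it; then push the gauge on its swing arm round with the fingers (no gripping) until the arm stops over the sample. Leave the other things on the bench where they are.

Things in the scene. Friction and masses are not known exactly. Their poses are not given: they have to be found in the camera images.
- sample_foot (a point): centre of the underside of the sample: a sawn block of mottled fused plastic set on end, 48 mm along its x, 36 mm along its y, 62 mm tall along its z (up), about 0.12 kg. It stands loose on the round table, 8 to 17 mm off centre and somewhat turned; its turn does not matter. Pushed low (fingertips 8 to 15 mm above the table) it slides; pushed near its top it topples. It slides with about 1 N and stops when the finger stops.
- sample: the same block; the same origin and axes as sample_foot (origin at the centre of its underside, z up)
- table_centre (a point): centre of the upper face of the stand's round steel table, 75 mm across, 9 mm thick at the rim, with engraved rings 61 and 41 mm across; z is its normal. The face is about 62 mm above the bench. The table rocks on a sprung ball seat about this point, up to about 5 degrees every way: it leans towards the side where the sample stands and comes level when the sample is central.
- stand: the hardness stand, fixed: grey base plate 250 x 120 mm, its top 20 mm above the bench. Origin on the bench under the middle of the round table; its x points from there to the steel column (25 mm thick, axis at x = 140 mm, with a clamp knob at its back), which carries the swing arm at the top. z up. The base plate reaches from x = -60 to 190 mm and y = -60 to 60 mm.
- column_axis (a point): point on the column's axis, the upright axis the arm swings about, 196 mm above the bench; axes as the stand's
- swing_arm (a joint): angle of the swing arm: 0 at its stop, with the gauge exactly over the middle of the round table; at the start it is parked 1.15 to 1.5 rad away on the stand's +y side; seen from above it grows clockwise and falls to 0 as the gauge is pushed home. The stop is a rubber sleeve that gives a few mm when pushed hard. It turns stiffly and stays where it is left; about 1 N at the gauge moves it.
- gauge_body (a point): centre of the gauge's black body at the end of the swing arm, 140 mm from the column axis and 200 mm above the bench: 46 mm wide along the swing direction (its y), 30 mm along the arm (its x, pointing from the gauge to the column at every angle), 58 mm tall (171 to 229 mm above the bench), flat-sided, with a white dial on the face away from the column and a small steel button on top up to 235 mm above the bench. To bring it home it is pushed on its flat +y side.
- gauge_tip (a point): tip of the indenter under the gauge, 140 mm above the bench, so 16 mm above the sample's top when swung over it
- marker: bystander: black marker 136 mm long, lying by the stand; origin under its middle
- spare_cube: bystander: another plastic sample, a 50 mm cube, on the bench by the stand; origin under its middle
- spare_flat: bystander: another plastic sample, 40 x 50 mm and 22 mm high, on the bench by the stand; origin under its middle
- tape_measure: bystander: pocket tape measure lying on its side, 65 x 84 mm, 35 mm high, by the stand; origin under its middle
- sanding_block: bystander: cork sanding block 63 x 111 mm, 29 mm high; origin under its middle
- tin_can: bystander: empty tin 74 mm across, 105 mm high; origin under its middle
- chip_jar: bystander: jar of granules with a yellow lid, 66 mm across, 96 mm high; origin under its middle
- flat_file: bystander: flat file with a wooden handle, 310 mm long; origin under its middle
Mind the look-alikes: they are no part of the job. What is shaped like the sample but black, pink or purple is not meant.

How it is judged:
On the way, in this order (a step that is already met when the one before it is completed fails the run):
1. the sample stands central on the round table, upright and untouched (horizontal distance between sample_foot and table_centre below 0.005 m and angle between sample's own z axis and vertical below 0.06 rad and contact force between each of the arm, the fingers and sample below 0.05 N and linear speed of sample below 0.03 m/s and contact force between sample and stand above 0.3 N), for 0.2 s.
2. the gauge has been swung to its stop over the sample (value of joint swing_arm below 0.04 rad), for 0.2 s.
At the end, for the whole second after the job is handed in: The sample stands at rest and upright (within 0.06 rad) on the round table, the middle of its foot within 5 mm of the table's centre, and the swing arm is within 0.04 rad of its stop, the gauge over the sample (horizontal distance between sample_foot and table_centre below 0.005 m and angle between sample's own z axis and vertical below 0.06 rad and value of joint swing_arm below 0.04 rad and linear speed of sample below 0.01 m/s and angular speed of sample below 0.1 rad/s and contact force between sample and stand above 0.3 N); the robot touches nothing.
It fails at once if the sample is tipped (more than 0.2 rad) (angle between sample's own z axis and vertical above 0.2 rad).
It fails at once if the sample is knocked off the table or lifted from it (horizontal distance between sample_foot and table_centre above 0.028 m or z of sample_foot in the frame of table_centre above 0.008 m or z of sample_foot in the frame of table_centre below -0.008 m).
It fails at once if the sample is hit, squeezed or pressed with more than 8 N (contact force between the fingers and sample above 8 N).
It fails at once if the gauge is gripped or slammed with more than 25 N (contact force between the fingers and swing_arm above 25 N).
It fails at once if another thing on the bench is disturbed (moved more than 12 mm) (distance of any of marker, spare_cube, spare_flat, tape_measure, sanding_block, tin_can, chip_jar, flat_file from where it was at the start of the episode above 0.012 m).
It also fails if it takes over 70 s, if anything falls off the work surface, if the arm or the gripper's body presses on something with over 40 N, if the wrist force passes 120 N, or if a joint passes its speed limit or range.

ROBOT

A 7-joint arm with a two-finger parallel gripper is mounted at the origin on a cart in front of the work surface, level with it; the furniture and walls round the work are solid. World frame = base frame: x ahead of the robot, y to its left, z up, the work surface at z = 0. Lengths are in m, angles in rad, forces in N, time in s.
With the tool pointing down it reaches from about 0.4 to 0.85 m from the base axis. Payload 4.5 kg.
Tool frame: the origin (TCP) lies between the finger pads; the fingertips stand 19 mm ahead of it and the grasp point (between the pads) is the TCP (r.nose_length is the distance from the TCP to the fingertips, in m); z points along the fingers, x is the direction in which the jaws open and shut, and the axes are right-handed (so a half turn about z gives the same grasp; the last joint's range is limited). The gripper opens to 88 mm and grips with 3 to 60 N. Pads are 18 mm wide; open, the fingers measure 123 mm over their backs; the gripper's body (75 mm by 187 mm) begins 45 mm behind the grasp point.
Start: joints at [1.233, 0.689, -0.195, 1.565, 0.157, 0.902, -0.215], TCP at [0.227, -0.582, 0.258] pointing down, gripper open.
Joint ranges: [-3.01, 3.01], [-0.46, 2.08], [-1.47, 1.51], [0.13, 2.56], [-1, 4.14], [0.04, 2.09], [-2.66, 2.66]. Speed limits (rad/s): [2.57, 2.57, 3.14, 3.14, 3.14, 3.14, 3.14].

INTERFACE

Orientations are given as a unit quaternion [x, y, z, w].
In Python, from plant import get_state, vision, r gives the robot as it stands.
- The arm moves only by the tool play_rows, never from a script. Its argument "deltas" is a list that holds one entry, the list of rows, each a list of 7 numbers: the gripper command: -1 is fully open, 1 is shut, values between are in proportion, then the shift along the tool's x, y, z normalised to -1 to 1, where 1 is 300 mm, then the turn, a rotation vector about the tool's x, y, z normalised to -1 to 1, where 1 is pi rad. A call has 1 to 5 rows; each row is the pose to reach, as a shift and turn from the pose measured when the call began, along the tool's axes at that moment, turning the shorter way round; what a row does not reach only later rows make up. A row lasts 1/8 s, in which the tool goes at most 62.5 mm and 10.7 degrees, less where a joint would pass 70% of its speed; a pose out of reach is approached as far as the arm can. A call with a number of a shift or a turn outside -1 to 1 is refused whole. A call with a gripper value outside its range is refused whole. The fingers move at their own pace and stop on an object; "force" is the grip in N (left out, the last holds). Time passes only in rows, so rows that repeat a pose let the fingers close. It gives the time, the measured TCP pose, the force and the opening at its end, in the units of the state.
- get_state(): the state, without advancing time (a new reading comes with each control period).
- vision.snapshot(name): name is "scene" or "side" or "wrist"; returns the picture (400x640x3 uint8, red, green, blue); there is no depth.
- vision.camera_model(name): a dict with "vfov" (degrees; the focal length in pixels is half the picture's height over the tangent of half this angle, whatever the lens; pixels are square), "cx", "cy" (the principal point, pixels), "world_to_cam" (4x4, takes a point from world to camera coordinates). Camera axes: x right, y up, looking along -z (the intrinsics and any distortion apply to the point x, -y, -z); pixel columns grow to the right and rows downward; lengths in m; the calibration is good to about 2 mm. A picture is of the moment at which its call begins: read the wrist's pose just before it. camera_model takes no time and is no camera call; for the wrist camera it gives the pose at the moment of the call.
- r.finish_job(): hands the job in, once; it reports no verdict.
The state is a dict: "clock": time; "q": joint angles; "qd": joint speeds; "joint_torque": joint torques, N m; "tool_pos": TCP position; "eef_rot": TCP orientation; "contact_force": force on the tool from outside, world axes, zero at the start; "moment": the same for the moment, N m; "opening": opening from 0.0 (shut) to 1.0 (fully open).
Only numpy, scipy, OpenCV 4.12 (cv2) and the standard library are available. Lean on these libraries where they do the work, as an engineer would, in place of code of your own. Each camera call takes 0.05 s, during which the arm holds its last target.

## Working session

There is one attempt and no reset: what is moved stays moved. The work goes in short steps, Python scripts to look and compute and a tool call to move; the robot and the scene stay as the last step left them, time stands still between calls to the robot, and variables do not carry over. Pictures are saved under pics/ and viewed, and the job is handed in when it is done.

Besides the shell and the picture viewer there is one more tool, called after "Call:" as name(argument=value, ...), one argument or row to a line, values as JSON. play_rows: Moves the arm, as the interface text tells. Scaled input: -1 to 1 covers 300 mm each way for a shift and pi rad each way for a turn. Its arguments: {"type":"object","properties":{"deltas":{"type":"array"},"force":{"type":"number"}},"required":["deltas"]}

```bash
ls; mkdir -p pics
python3 - <<'E'
from plant import get_state, vision, r
import cv2
s=get_state();print({k:s[k] for k in('clock','tool_pos','eef_rot','contact_force','opening')})
for n in('scene','side','wrist'):
    m=vision.camera_model(n);print(n,m)
    cv2.imwrite(f'pics/{n}0.png',vision.snapshot(n)[:,:,::-1])
print(r.nose_length)
E
```

```text
pics
{'clock': 0.0, 'tool_pos': array([ 0.22683004, -0.58177735,  0.25691851]), 'eef_rot': array([ 8.25638974e-01, -5.64198082e-01, -7.68884341e-04, -4.66235622e-04]), 'contact_force': array([-0.10106544, -0.48403882, -0.38901207]), 'opening': 0.9983713309875142}
scene {'vfov': 53.611692302202535, 'cx': 318.8232306774893, 'cy': 196.93802852678095, 'world_to_cam': array([[-0.67202638, -0.74035859, -0.01580172,  0.36753032],
       [ 0.4751302 , -0.44744842,  0.75765507, -0.3216445 ],
       [-0.5680069 ,  0.50165632,  0.65246387, -1.23638225],
       [ 0.        ,  0.        ,  0.        ,  1.        ]])}
side {'vfov': 42.73875076422611, 'cx': 304.675695067586, 'cy': 201.94895136033057, 'world_to_cam': array([[ 0.96698248, -0.25452259, -0.01277225, -0.47163175],
       [ 0.13295942,  0.46111446,  0.87732277, -0.22524401],
       [-0.21740899, -0.85005395,  0.47973078, -1.61842298],
       [ 0.        ,  0.        ,  0.        ,  1.        ]])}
wrist {'vfov': 70.24644099874241, 'cx': 313.41216480978665, 'cy': 200.18429433293298, 'world_to_cam': array([[ 0.363585  , -0.93155793, -0.00240161, -0.62379827],
       [ 0.88259789,  0.34529852, -0.31904528,  0.04357694],
       [ 0.29803844,  0.11388042,  0.94773643, -0.39129797],
       [ 0.        ,  0.        ,  0.        ,  1.        ]])}
0.019
```

View pics/scene0.png

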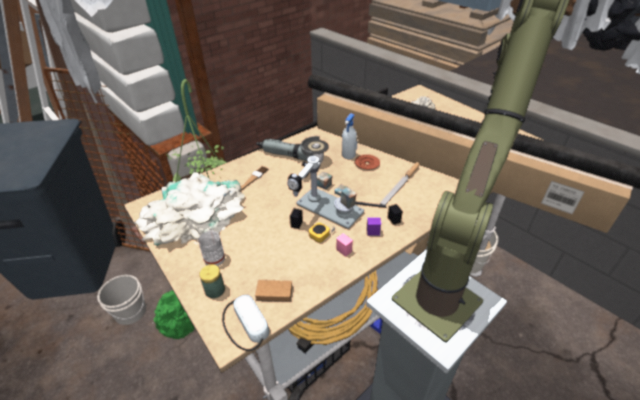

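View pics/side0.png

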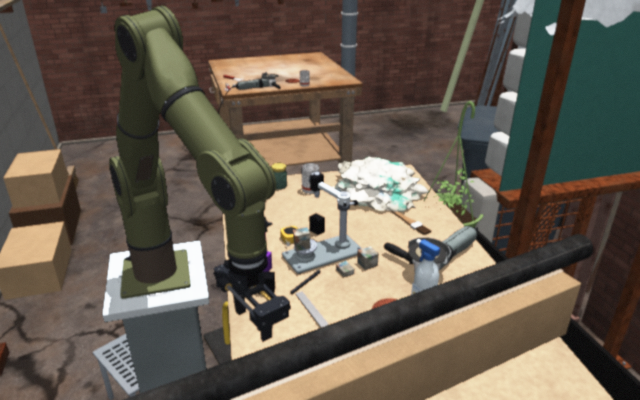

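View pics/wrist0.png

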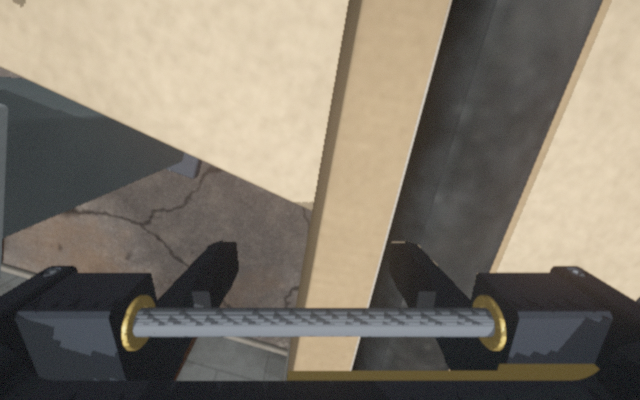

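Run:
```python
import cv2
a=cv2.imread('pics/scene0.png')[140:260,250:420];cv2.imwrite('pics/sc.png',cv2.resize(a,None,fx=4.6,fy=4.6,interpolation=cv2.INTER_CUBIC))
a=cv2.imread('pics/side0.png')[155:295,265:405];cv2.imwrite('pics/sd.png',cv2.resize(a,None,fx=4.2,fy=4.2,interpolation=cv2.INTER_CUBIC))
```

```text
(no output)
```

View pics/sc.png

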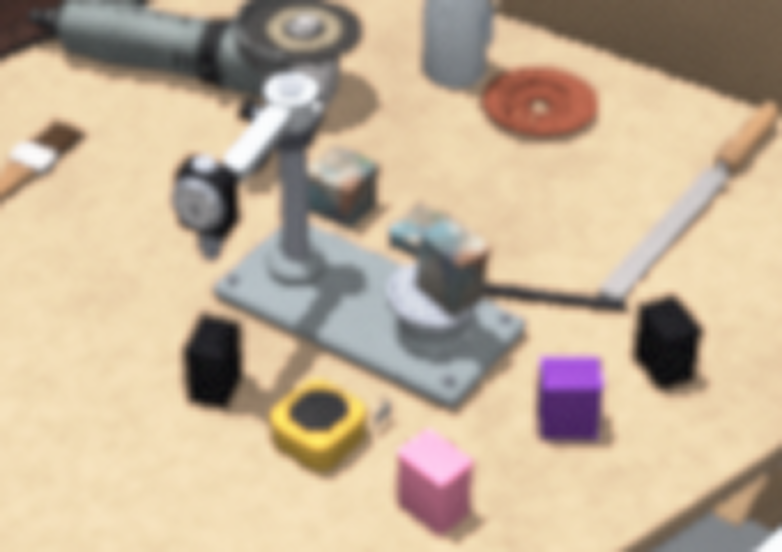

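View pics/sd.png

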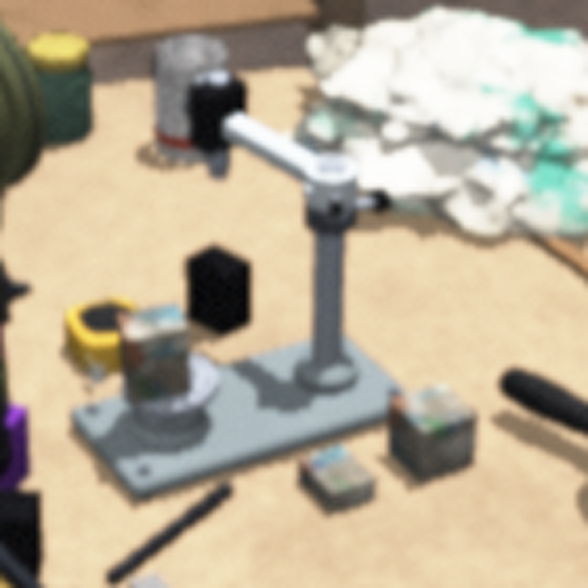

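```bash
cat > h.py <<'E'
import numpy as np
from plant import get_state, vision, r
import cv2
def cam(n):
    m=vision.camera_model(n);f=200/np.tan(np.radians(m['vfov']/2));return m,f
def ray(m,uv):
    f=200/np.tan(np.radians(m['vfov']/2));W=m['world_to_cam'];R=W[:3,:3];t=W[:3,3]
    d=np.array([(uv[0]-m['cx'])/f,-(uv[1]-m['cy'])/f,-1.]);return -R.T@t,R.T@d
def atz(m,uv,z):
    o,d=ray(m,uv);return o+d*(z-o[2])/d[2]
def proj(m,p):
    f=200/np.tan(np.radians(m['vfov']/2));c=m['world_to_cam'][:3,:3]@np.asarray(p)+m['world_to_cam'][:3,3]
    return np.array([m['cx']+f*c[0]/-c[2],m['cy']-f*c[1]/-c[2]])
E
python3 - <<'E'
from h import *
np.set_printoptions(precision=4,suppress=True)
m=vision.camera_model('scene')
P={k:(250+a/4.6,140+b/4.6) for k,(a,b) in dict(left=(217,288),front=(455,402),right=(525,325),back=(322,226)).items()}
for k,v in P.items(): print('sc',k,atz(m,v,.02)[:2])
m=vision.camera_model('side')
P={k:(265+a/4.2,155+b/4.2) for k,(a,b) in dict(left=(75,420),front=(137,490),right=(405,392),back=(340,340)).items()}
for k,v in P.items(): print('sd',k,atz(m,v,.02)[:2])
E
```

```text
sc left [0.6329 0.0371]
sc front [ 0.3967 -0.0135]
sc right [ 0.4202 -0.1209]
sc back [ 0.6327 -0.0848]
sd left [ 0.404  -0.0403]
sd front [ 0.4283 -0.141 ]
sd right [ 0.6628 -0.0734]
sd back [0.6382 0.0127]
```

Run:
```python
from h import *
np.set_printoptions(precision=4,suppress=True)
for n in('scene','side'):
    m=vision.camera_model(n); im=cv2.imread(f'pics/{n}0.png')
    for p in [(0,0,0),(0,0,.1),(.2268,-.5818,.257),(.2268,-.5818,.238),(.5,0,0)]:
        q=proj(m,p);print(n,p,q)
        cv2.circle(im,tuple(int(round(x)) for x in q),2,(0,0,255),-1)
    cv2.imwrite(f'pics/{n}p.png',im)
a=cv2.imread('pics/scenep.png')[150:350,350:550];b=cv2.imread('pics/sidep.png')[200:350,90:300]
cv2.imwrite('pics/c.png',np.hstack([cv2.resize(a,(400,400)),cv2.resize(b,(400,400))]))
```

```text
scene (0, 0, 0) [436.4894 299.9137]
scene (0, 0, 0.1) [442.5108 280.0427]
scene (0.2268, -0.5818, 0.257) [489.3921 132.8458]
scene (0.2268, -0.5818, 0.238) [488.0632 137.1692]
scene (0.5, 0, 0) [327.0287 218.8281]
side (0, 0, 0) [155.721  273.0874]
side (0, 0, 0.1) [150.7551 246.7057]
side (0.2268, -0.5818, 0.257) [252.3279 317.7696]
side (0.2268, -0.5818, 0.238) [252.8956 324.8184]
side (0.5, 0, 0) [308.1855 248.9353]
```

View pics/c.png

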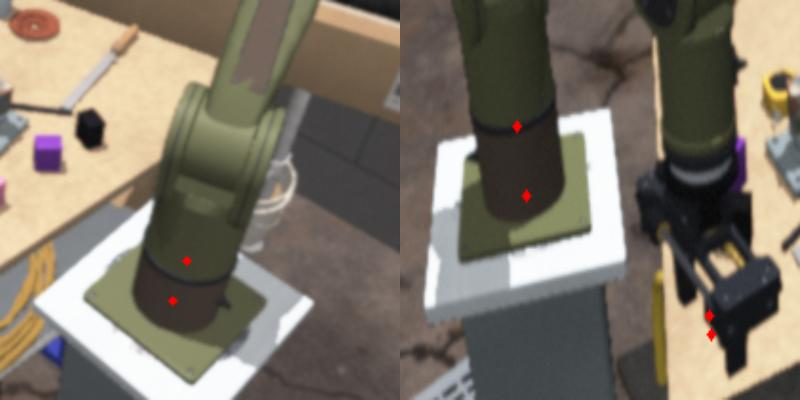

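Run:
```python
from h import *
from scipy.spatial.transform import Rotation as Ro
np.set_printoptions(precision=4,suppress=True)
s=get_state();R=Ro.from_quat(s['eef_rot']).as_matrix();print(R)
m=vision.camera_model('wrist');o,d=ray(m,(m['cx'],m['cy']))
print('cam in tool',R.T@(o-s['tool_pos']),'dir',R.T@d)
print('cam axes in tool (cols)',R.T@m['world_to_cam'][:3,:3].T)
```

```text
[[ 0.3633 -0.9317 -0.0006]
 [-0.9317 -0.3633  0.0012]
 [-0.0013  0.0001 -1.    ]]
cam in tool [ 0.     -0.0838 -0.1262] dir [-0.0007  0.3189  0.9478]
cam axes in tool (cols) [[ 1.     -0.0005  0.0007]
 [-0.0003 -0.9478 -0.3189]
 [ 0.0008  0.3189 -0.9478]]
```

```bash
cat >> h.py <<'E'
from scipy.spatial.transform import Rotation as Ro
np.set_printoptions(precision=4,suppress=True)
def delta(p,xdir=None):
    "normalised delta to TCP p, tool down with tool x along world angle xdir (rad)"
    s=get_state();R=Ro.from_quat(s['eef_rot'])
    sh=R.inv().apply(np.asarray(p)-s['tool_pos'])/.3
    if xdir is None: 
        X=R.as_matrix()[:,0]; xdir=np.arctan2(X[1],X[0])
    c,n=np.cos(xdir),np.sin(xdir)
    T=np.array([[c,n,0],[n,-c,0],[0,0,-1]])
    rv=(R.inv()*Ro.from_matrix(T)).as_rotvec()/np.pi
    print('delta',np.round(sh,4),np.round(rv,4),'xdir',xdir,'t',s['clock'],'pos',s['tool_pos'],'F',s['contact_force'])
E
python3 - <<'E'
from h import *
delta((.30,-.5,.36)); delta((.52,-.047,.36))
E
```

```text
delta [-0.1663 -0.3264 -0.3427] [0.     0.0004 0.    ] xdir -1.19899286240938 t 0.15 pos [ 0.2268 -0.5819  0.2571] F [-0.7317 -0.4797  0.0587]
delta [-1.3067 -1.5582 -0.3414] [0.     0.0004 0.    ] xdir -1.19899286240938 t 0.15 pos [ 0.2268 -0.5819  0.2571] F [-0.7317 -0.4797  0.0587]
```

Call:
play_rows(
  deltas=[
    [[-1,-0.1,-0.1,-0.34,0,0,0],[-1,-0.65,-0.78,-0.34,0,0,0],[-1,-0.65,-0.78,-0.34,0,0,0],[-1,-0.65,-0.78,-0.34,0,0,0],[-1,-0.65,-0.78,-0.34,0,0,0]],
  ],
)

```text
clock: 0.78
tool_pos: [0.3582, -0.3428, 0.3543]
eef_rot: [0.826, -0.564, -0.001, -0.0]
contact_force: [0.3, -0.6, 0.3]
opening: 0.995
```

Run:
```python
from h import *
delta((.52,-.047,.36))
```

```text
delta [-0.7228 -0.8606 -0.0179] [-0.      0.0004 -0.    ] xdir -1.199009273790692 t 0.775 pos [ 0.3582 -0.3428  0.3543] F [ 0.3425 -0.6353  0.2582]
```

Call:
play_rows(
  deltas=[
    [[-1,-0.72,-0.86,-0.02,0,0,0],[-1,-0.72,-0.86,-0.02,0,0,0],[-1,-0.72,-0.86,-0.02,0,0,0],[-1,-0.72,-0.86,-0.02,0,0,0],[-1,-0.72,-0.86,-0.02,0,0,0]],
  ],
)

```text
clock: 1.4
tool_pos: [0.5082, -0.069, 0.3601]
eef_rot: [0.826, -0.564, -0.001, -0.0]
contact_force: [0.8, 0.0, -0.7]
opening: 0.998
```

Call:
play_rows(
  deltas=[
    [[-1,-0.09,-0.1,0,0,0,0],[-1,-0.09,-0.1,0,0,0,0]],
  ],
)

```text
clock: 1.65
tool_pos: [0.5273, -0.0285, 0.3599]
eef_rot: [0.828, -0.561, -0.001, -0.001]
contact_force: [0.2, -1.9, 0.4]
opening: 1.0
```

Run:
```python
from h import *
delta((.52,-.047,.36))
cv2.imwrite('pics/w1.png',vision.snapshot('wrist')[:,:,::-1])
```

```text
delta [ 0.0483  0.0455 -0.0006] [-0.0003  0.001  -0.    ] xdir -1.1918593774926636 t 1.65 pos [ 0.5273 -0.0285  0.3599] F [ 0.1521 -1.8621  0.4152]
```

View pics/w1.png

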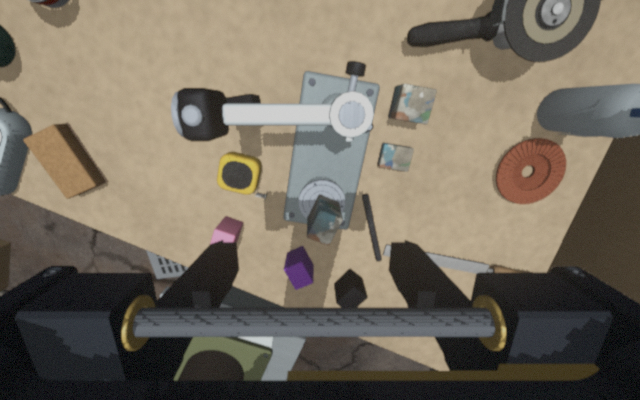

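Run:
```python
import cv2
a=cv2.imread('pics/w1.png')[60:260,250:420];cv2.imwrite('pics/c.png',cv2.resize(a,None,fx=3,fy=3,interpolation=cv2.INTER_CUBIC))
a=cv2.imread('pics/w1.png')[165:255,270:380];cv2.imwrite('pics/c2.png',cv2.resize(a,None,fx=6.6,fy=6.6,interpolation=cv2.INTER_CUBIC))
```

```text
(no output)
```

View pics/c.png

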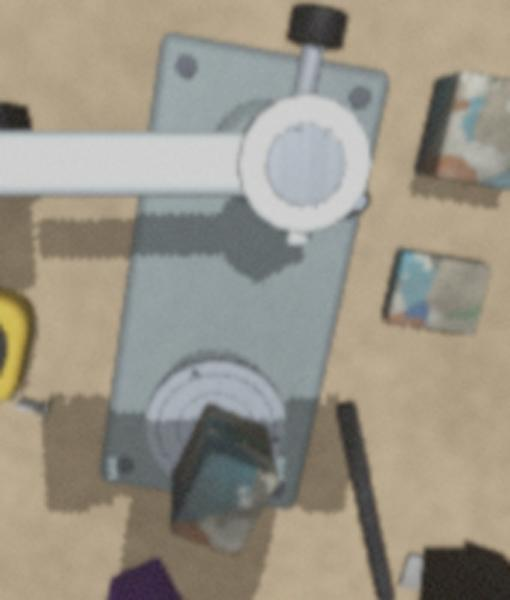

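View pics/c2.png

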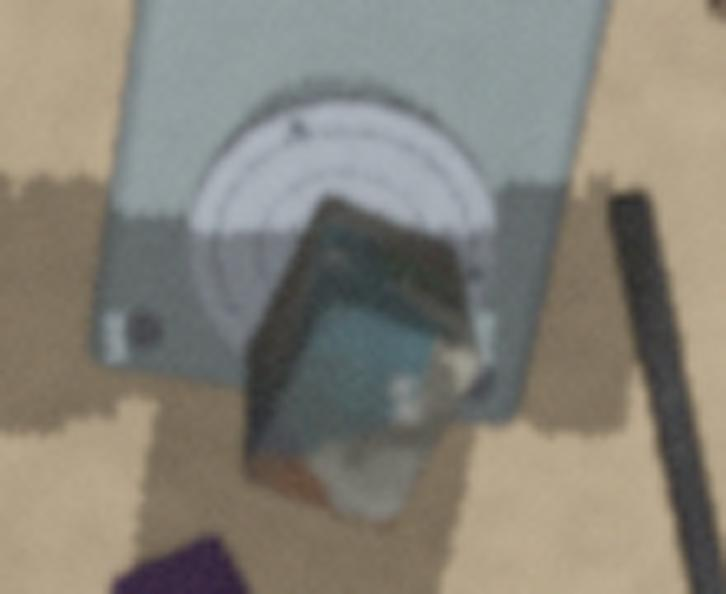

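Run:
```python
from h import *
from scipy.optimize import least_squares
m=vision.camera_model('wrist')
C=[(165,35),(385,73),(298,507),(105,480)]
uv=np.array([(250+a/3,60+b/3) for a,b in C])
for q in uv: print(atz(m,q,.02))
loc=np.array([(190,60),(190,-60),(-60,-60),(-60,60)])/1000
def pts(p): 
    c,s=np.cos(p[2]),np.sin(p[2]);return np.array([(p[0]+c*x-s*y,p[1]+s*x+c*y,.02) for x,y in loc])
f=lambda p:np.concatenate([proj(m,q)-u for q,u in zip(pts(p),uv)])
o=least_squares(f,[.47,-.067,.21]);print(o.x,o.fun)
# with scene and side
c2=lambda a,b:(270+a/6.6,165+b/6.6)
L,Rr=atz(m,c2(190,245),.062),atz(m,c2(497,250),.062);print(L,Rr,(L+Rr)/2,np.linalg.norm(L-Rr), atz(m,c2(345,98),.062))
for a,b in[(330,195),(455,240),(250,365)]: print(atz(m,c2(a,b),.062))
for a,b in[(335,300),(475,350),(385,520),(250,465)]: print('top',atz(m,c2(a,b),.123))
cl=atz(m,(250+306/3,60+163/3),.21);print('column',cl)
```

```text
[0.6426 0.0288 0.02  ]
[ 0.667  -0.0812  0.02  ]
[ 0.4308 -0.1373  0.02  ]
[ 0.4049 -0.0243  0.02  ]
[ 0.4718 -0.0684  0.2254] [-2.124  -1.6514  2.8778 -1.4388  0.6067  2.4986 -1.4593  2.2388]
[ 0.4596 -0.0321  0.062 ] [ 0.4854 -0.1009  0.062 ] [ 0.4725 -0.0665  0.062 ] 0.07340884226974935 [ 0.5068 -0.053   0.062 ]
[ 0.4835 -0.0586  0.062 ]
[ 0.484  -0.0905  0.062 ]
[ 0.4359 -0.0566  0.062 ]
top [ 0.4802 -0.0597  0.123 ]
top [ 0.4806 -0.091   0.123 ]
top [ 0.4372 -0.0887  0.123 ]
top [ 0.4387 -0.0569  0.123 ]
column [ 0.6092 -0.0369  0.21  ]
```

Run:
```python
from h import *
s=get_state();print(s['q'])
delta((.48,-.068,.26),-np.pi)
delta((.48,-.068,.26),-np.pi/2)
delta((.48,-.068,.26),np.pi/2)
```

```text
[ 0.1583  0.4473 -0.2866  1.7099  0.1436  1.0064 -1.3747]
delta [0.0572 0.1884 0.3325] [0.0007 0.0001 0.6193] xdir -3.141592653589793 t 1.7 pos [ 0.5264 -0.0315  0.3597] F [-0.722  -1.838  -0.0419]
delta [0.0572 0.1884 0.3325] [0.0004 0.0005 0.1193] xdir -1.5707963267948966 t 1.7 pos [ 0.5264 -0.0315  0.3597] F [-0.722  -1.838  -0.0419]
delta [0.0572 0.1884 0.3325] [-0.0007  0.0005 -0.8807] xdir 1.5707963267948966 t 1.7 pos [ 0.5264 -0.0315  0.3597] F [-0.722  -1.838  -0.0419]
```

Call:
play_rows(
  deltas=[
    [[-1,0.02,0.06,0.1,0,0,0.3],[-1,0.03,0.1,0.2,0,0,0.3],[-1,0.06,0.19,0.3,0,0,0.3],[-1,0.06,0.19,0.3,0,0,0.3],[-1,0.06,0.19,0.3,0,0,0.3]],
  ],
)

```text
clock: 2.33
tool_pos: [0.4785, -0.0712, 0.2695]
eef_rot: [-0.477, 0.879, 0.001, -0.001]
contact_force: [-0.6, 0.6, 0.8]
opening: 1.003
```

Run:
```python
from h import *
delta((.47,-.06,.25),-np.pi)
```

```text
delta [-0.016   0.0441  0.065 ] [ 0.0006 -0.0008  0.3166] xdir -3.141592653589793 t 2.325 pos [ 0.4785 -0.0712  0.2695] F [-0.6397  0.5901  0.8014]
```

Call:
play_rows(
  deltas=[
    [[-1,-0.01,0.02,0.06,0,0,0.317],[-1,-0.016,0.044,0.065,0,0,0.317],[-1,-0.016,0.044,0.065,0,0,0.317],[-1,-0.016,0.044,0.065,0,0,0.317],[-1,-0.016,0.044,0.065,0,0,0.317]],
  ],
)

```text
clock: 2.95
tool_pos: [0.4691, -0.0619, 0.2502]
eef_rot: [-0.029, 1.0, 0.001, -0.002]
contact_force: [-0.7, 0.3, -0.3]
opening: 0.997
```

Call:
play_rows(
  deltas=[
    [[-1,0,0,0,0,0,0.02],[-1,0,0,0,0,0,0.02],[-1,0,0,0,0,0,0.02]],
  ],
)

```text
clock: 3.32
tool_pos: [0.4688, -0.0626, 0.2503]
eef_rot: [0.002, 1.0, 0.001, -0.002]
contact_force: [0.8, 0.1, -0.6]
opening: 1.005
```

Run:
```python
from h import *
delta((.47,-.06,.25),-np.pi)
m=vision.camera_model('wrist')
im=vision.snapshot('wrist')[:,:,::-1].copy()
np.savez('w2.npz',vfov=m['vfov'],cx=m['cx'],cy=m['cy'],world_to_cam=m['world_to_cam'])
cv2.imwrite('pics/w2.png',im)
print(proj(m,(.4718,-.0684,.062)))
```

```text
delta [-0.0041  0.0086  0.0011] [ 0.0003 -0.001  -0.0014] xdir -3.141592653589793 t 3.325 pos [ 0.4688 -0.0626  0.2503] F [ 0.8122  0.1395 -0.5968]
[310.5869 175.8531]
```

View pics/w2.png

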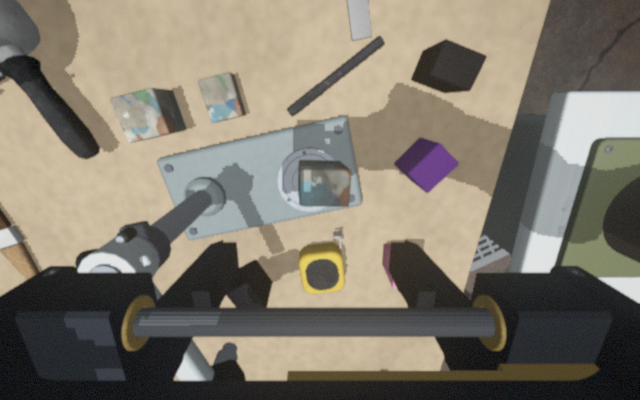

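Run:
```python
import cv2
a=cv2.imread('pics/w2.png')[110:250,150:370];cv2.imwrite('pics/c.png',cv2.resize(a,None,fx=3.6,fy=3.6,interpolation=cv2.INTER_CUBIC))
a=cv2.imread('pics/w2.png')[140:220,265:365];cv2.imwrite('pics/c2.png',cv2.resize(a,None,fx=7,fy=7,interpolation=cv2.INTER_CUBIC))
```

```text
(no output)
```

View pics/c.png

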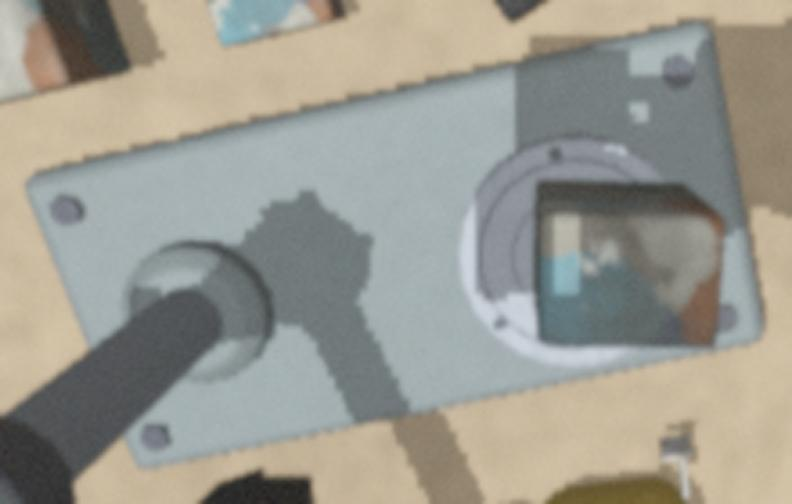

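View pics/c2.png

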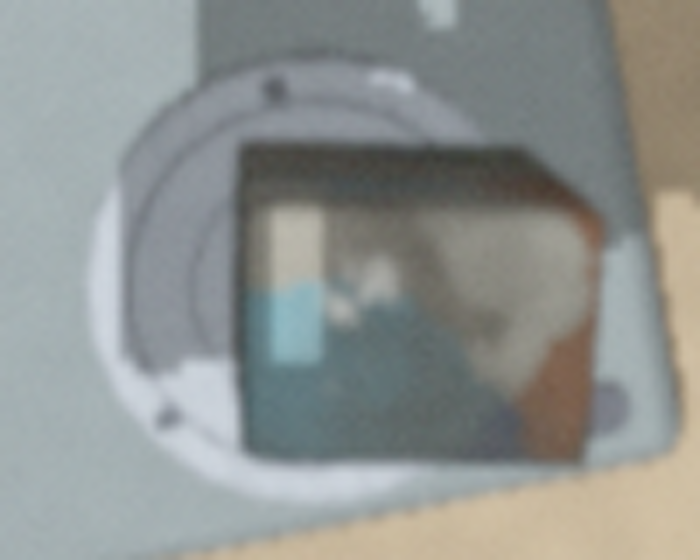

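```bash
cat > fit.py <<'E'
from h import *
def circ(m,pts,z=.062,R=None):
    P=np.array([atz(m,q,z)[:2] for q in pts])
    A=np.c_[2*P,np.ones(len(P))];b=(P**2).sum(1);x=np.linalg.lstsq(A,b,rcond=None)[0]
    r=np.sqrt(x[2]+x[0]**2+x[1]**2);print('centre',x[:2],'r',r,'res',np.linalg.norm(P-x[:2],axis=1)-r);return x[:2]
E
python3 - <<'E'
from fit import *
m=dict(np.load('w2.npz'));c2=lambda a,b:(265+a/7,140+b/7)
print('tcp',get_state()['tool_pos'])
circ(m,[c2(*p) for p in [(90,280),(110,380),(180,460),(300,500),(400,490),(270,62),(330,60),(470,125),(200,95),(120,180)]])
for p in[(240,148),(530,150),(240,460)]: print('foot',atz(m,c2(*p),.062))
for p in[(243,205),(598,212),(585,462),(245,460)]: print('top',atz(m,c2(*p),.124))
E
```

```text
tcp [ 0.4689 -0.0624  0.2503]
centre [ 0.4722 -0.0617] r 0.03712812071487818 res [-0.0001  0.0004  0.0002 -0.0005  0.0003  0.0007  0.0004 -0.0006 -0.0003
 -0.0007]
foot [ 0.4843 -0.0853  0.062 ]
foot [ 0.438  -0.0848  0.062 ]
foot [ 0.4854 -0.0324  0.062 ]
top [ 0.4811 -0.0898  0.124 ]
top [ 0.4352 -0.0887  0.124 ]
top [ 0.4356 -0.0543  0.124 ]
top [ 0.4815 -0.0548  0.124 ]
```

Run:
```python
from h import *
delta((.461,-.067,.14),np.pi)
delta((.461,-.067,.092),np.pi)
```

```text
delta [ 0.0251 -0.0158  0.3678] [ 0.0004 -0.001  -0.0014] xdir 3.141592653589793 t 3.375 pos [ 0.4689 -0.0624  0.2503] F [ 0.2206  0.2259 -0.3536]
delta [ 0.0246 -0.016   0.5278] [ 0.0004 -0.001  -0.0014] xdir 3.141592653589793 t 3.375 pos [ 0.4689 -0.0624  0.2503] F [ 0.2206  0.2259 -0.3536]
```

Call:
play_rows(
  deltas=[
    [[-1,0.025,-0.016,0.1,0,0,0],[-1,0.025,-0.016,0.2,0,0,0],[-1,0.025,-0.016,0.28,0,0,0],[-1,0.025,-0.016,0.32,0,0,0],[-1,0.025,-0.016,0.32,0,0,0]],
  ],
)

```text
clock: 4.0
tool_pos: [0.4609, -0.0672, 0.1541]
eef_rot: [0.002, 1.0, 0.001, -0.002]
contact_force: [0.1, 0.8, 1.2]
opening: 0.998
```

Run:
```python
from h import *
delta((.461,-.067,.092),np.pi)
m=vision.camera_model('wrist')
im=vision.snapshot('wrist')[:,:,::-1].copy()
cv2.imwrite('pics/w3.png',im)
```

```text
delta [-0.0012  0.0004  0.2069] [ 0.0006 -0.0012 -0.0015] xdir 3.141592653589793 t 4.0 pos [ 0.4609 -0.0672  0.1541] F [0.139  0.8244 1.1803]
```

View pics/w3.png

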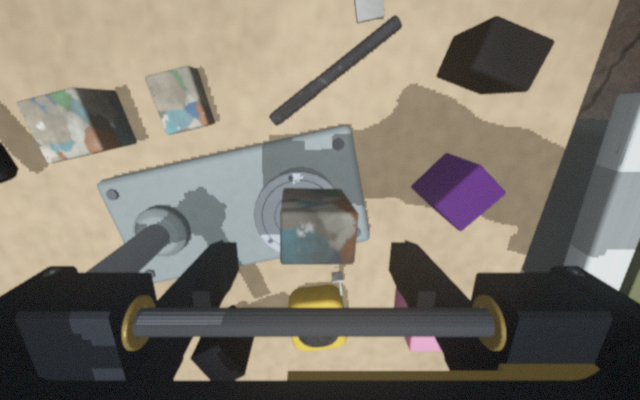

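Call:
play_rows(
  deltas=[
    [[-1,0,0,0.06,0,0,0],[-1,0,0,0.12,0,0,0],[-1,0,0,0.17,0,0,0],[-1,0,0,0.205,0,0,0],[-1,0,0,0.205,0,0,0]],
  ],
)

```text
clock: 4.68
tool_pos: [0.4612, -0.0672, 0.0932]
eef_rot: [0.002, 1.0, 0.001, -0.001]
contact_force: [-0.2, 0.3, 0.7]
opening: 1.0
```

Run:
```python
from h import *
delta((.461,-.067,.092),np.pi)
im=vision.snapshot('wrist')[:,:,::-1].copy()
cv2.imwrite('pics/w4.png',im)
```

```text
delta [0.0006 0.0007 0.0039] [ 0.0006 -0.0009 -0.0015] xdir 3.141592653589793 t 4.675 pos [ 0.4612 -0.0672  0.0932] F [-0.1715  0.2804  0.7396]
```

View pics/w4.png

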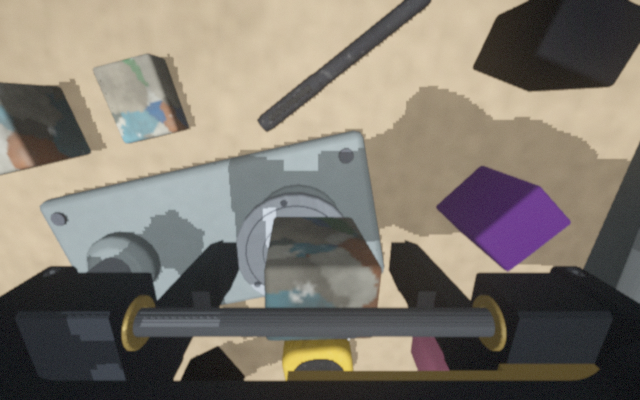

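Call:
play_rows(
  deltas=[
    [[-0.41,0,0,0.004,0,0,0],[-0.41,0,0,0.004,0,0,0],[-0.41,0,0,0.004,0,0,0],[-0.41,0,0,0.004,0,0,0]],
  ],
  force=3,
)

```text
clock: 5.22
tool_pos: [0.4614, -0.0673, 0.0924]
eef_rot: [0.002, 1.0, 0.001, -0.001]
contact_force: [0.1, -0.3, 0.7]
opening: 0.703
```

Call:
play_rows(
  deltas=[
    [[-0.41,-0.008,0,0,0,0,0],[-0.41,-0.016,0,0,0,0,0],[-0.41,-0.022,0,0,0,0,0],[-0.41,-0.028,0,0,0,0,0],[-0.41,-0.034,0,0,0,0,0]],
  ],
)

```text
clock: 5.85
tool_pos: [0.4711, -0.0674, 0.0923]
eef_rot: [0.002, 1.0, 0.001, -0.002]
contact_force: [-1.5, 1.4, 1.0]
opening: 0.706
```

Run:
```python
from h import *
delta((.475,-.067,.092),np.pi);print(get_state()['opening'])
m=vision.camera_model('wrist')
im=vision.snapshot('wrist')[:,:,::-1].copy()
np.savez('w5.npz',vfov=m['vfov'],cx=m['cx'],cy=m['cy'],world_to_cam=m['world_to_cam'])
a=im[160:350,170:410];cv2.imwrite('pics/w5.png',cv2.resize(a,None,fx=3,fy=3,interpolation=cv2.INTER_CUBIC))
```

```text
delta [-0.013   0.0012  0.001 ] [ 0.0005 -0.001  -0.0015] xdir 3.141592653589793 t 5.85 pos [ 0.4711 -0.0674  0.0923] F [-1.5259  1.3784  1.023 ]
0.705882933319415
```

View pics/w5.png

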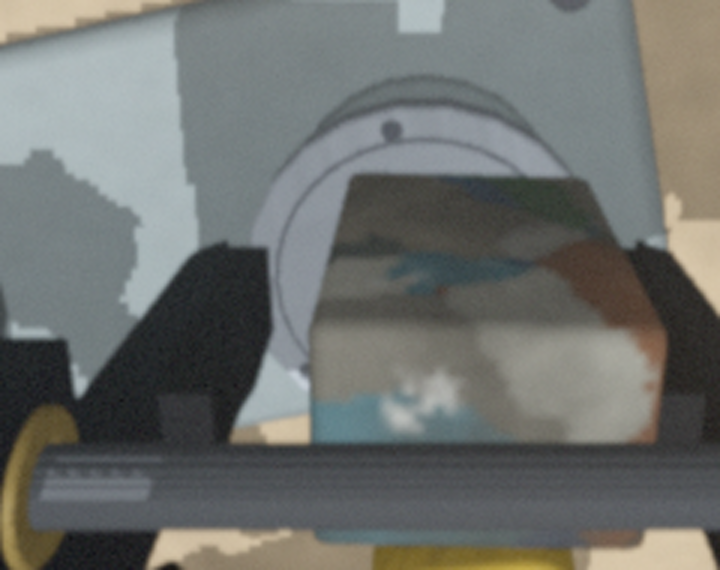

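Run:
```python
from fit import *
m=dict(np.load('w5.npz'));c=lambda a,b:(170+a/3,160+b/3)
circ(m,[c(*p) for p in [(252,235),(280,185),(320,142),(370,113),(420,103),(480,110),(530,135),(580,177),(290,365)]])
for p in[(350,176),(587,180)]: print('foot',atz(m,c(*p),.062))
```

```text
centre [ 0.4713 -0.0638] r 0.03693076355673152 res [ 0.0005 -0.0008 -0.0004  0.0003  0.0005  0.0003 -0.0005 -0.      0.0001]
foot [ 0.4872 -0.0861  0.062 ]
foot [ 0.4402 -0.085   0.062 ]
```

Call:
play_rows(
  deltas=[
    [[-0.41,-0.006,0,0,0,0,0],[-0.41,-0.012,0,0,0,0,0],[-0.41,-0.018,0,0,0,0,0],[-0.41,-0.023,0,0,0,0,0],[-0.41,-0.026,0,0,0,0,0]],
  ],
)

```text
clock: 6.52
tool_pos: [0.4794, -0.0673, 0.0923]
eef_rot: [0.002, 1.0, 0.001, -0.001]
contact_force: [-1.4, -0.2, 0.4]
opening: 0.704
```

```bash
cat > look.py <<'E'
from fit import *
import sys
n=sys.argv[1];x0,x1,y0,y1,k=map(int,sys.argv[2:7])
s=get_state();print(s['tool_pos'],s['contact_force'],s['opening'],s['clock'])
m=vision.camera_model('wrist')
im=vision.snapshot('wrist')[:,:,::-1].copy()
np.savez(n+'.npz',vfov=m['vfov'],cx=m['cx'],cy=m['cy'],world_to_cam=m['world_to_cam'])
cv2.imwrite(f'pics/{n}full.png',im)
a=im[y0:y1,x0:x1];cv2.imwrite(f'pics/{n}.png',cv2.resize(a,None,fx=k,fy=k,interpolation=cv2.INTER_CUBIC))
E
python3 look.py w6 170 410 160 350 3
```

```text
[ 0.4794 -0.0673  0.0923] [-1.3837 -0.1862  0.3983] 0.7040888197013855 6.525
```

View pics/w6.png

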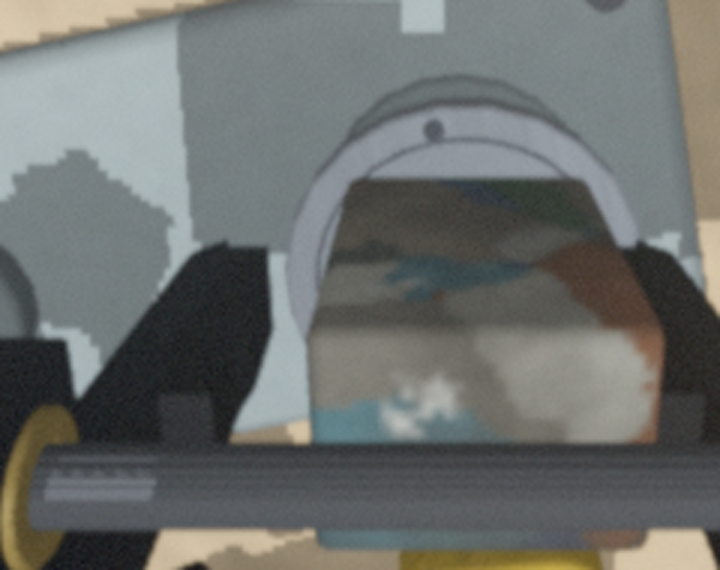

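Run:
```python
from fit import *
m=dict(np.load('w6.npz'));c=lambda a,b:(170+a/3,160+b/3)
circ(m,[c(*p) for p in [(288,265),(300,220),(330,167),(370,133),(420,110),(460,104),(510,112),(560,135),(605,178),(632,225)]])
for p in[(349,180),(585,181)]: print('foot',atz(m,c(*p),.062))
```

```text
centre [ 0.4732 -0.0651] r 0.03528420557026479 res [ 0.0005 -0.0005 -0.0004 -0.0002  0.0004  0.0006  0.0001 -0.0004 -0.0006
  0.0004]
foot [ 0.4958 -0.0852  0.062 ]
foot [ 0.4489 -0.0848  0.062 ]
```

Call:
play_rows(
  deltas=[
    [[-0.41,0.01,0,0,0,0,0],[-0.41,0.022,0,0,0,0,0],[-0.7,0.022,0,-0.02,0,0,0],[-1,0.022,0,-0.15,0,0,0],[-1,0.022,0,-0.3,0,0,0]],
  ],
)

```text
clock: 7.2
tool_pos: [0.4728, -0.0674, 0.1833]
eef_rot: [0.002, 1.0, 0.001, -0.002]
contact_force: [0.2, 0.3, 0.4]
opening: 1.0
```

```bash
python3 look.py w7 170 410 130 320 3; python3 -c "
from h import *
delta((.472,-.067,.25),np.pi/2)"
```

```text
[ 0.4728 -0.0674  0.1833] [0.1916 0.3032 0.4049] 1.0004022218012778 7.2
delta [ 0.0096  0.0042 -0.2069] [0.0014 0.001  0.4982] xdir 1.5707963267948966 t 7.25 pos [ 0.4752 -0.0682  0.188 ] F [1.0509 0.1526 2.4655]
```

View pics/w7.png

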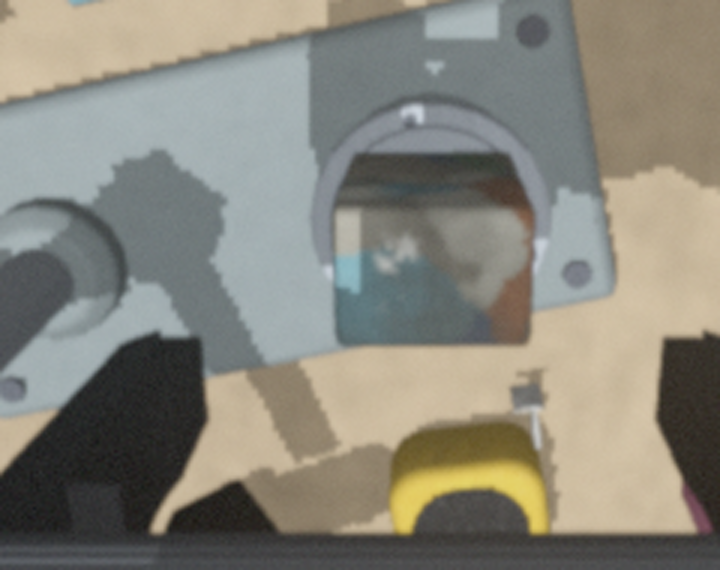

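Call:
play_rows(
  deltas=[
    [[-1,0.01,0.01,-0.1,0,0,0.06],[-1,0.01,0.01,-0.2,0,0,0.25],[-1,0.01,0.01,-0.2,0,0,0.25],[-1,0.01,0.01,-0.2,0,0,0.25],[-1,0.01,0.01,-0.2,0,0,0.25]],
  ],
)

```text
clock: 7.88
tool_pos: [0.4553, -0.0813, 0.2608]
eef_rot: [0.374, 0.927, -0.0, -0.005]
contact_force: [-0.3, -0.5, -0.8]
opening: 1.0
```

Call:
play_rows(
  deltas=[
    [[-1,0,0,0,0,0,0.248],[-1,0,0,0,0,0,0.248],[-1,0,0,0,0,0,0.248],[-1,0,0,0,0,0,0.248],[-1,0,0,0,0,0,0.248]],
  ],
)

```text
clock: 8.5
tool_pos: [0.3157, -0.1662, 0.2637]
eef_rot: [0.624, 0.78, 0.036, -0.037]
contact_force: [-0.3, -0.3, -0.1]
opening: 1.001
```

```bash
python3 -c "
from h import *
print(get_state()['q'])
delta((.472,-.067,.20),np.pi/2)"
```

```text
[-0.283   0.8812  1.5092  2.2909 -0.9997  1.1927 -2.6541]
delta [0.1854 0.5789 0.2376] [-0.0008 -0.0329  0.0702] xdir 1.5707963267948966 t 8.5 pos [ 0.3157 -0.1662  0.2637] F [-0.3136 -0.2535 -0.1004]
```

```bash
python3 -c "
from h import *
delta((.40,-.11,.27),2.4)
delta((.472,-.067,.25),np.pi)"
```

```text
delta [ 0.1226  0.3154 -0.0058] [ 0.0127 -0.0308 -0.1935] xdir 2.4 t 8.5 pos [ 0.3157 -0.1662  0.2637] F [-0.3136 -0.2535 -0.1004]
delta [0.2025 0.5803 0.0719] [ 0.0245 -0.0257 -0.4293] xdir 3.141592653589793 t 8.5 pos [ 0.3157 -0.1662  0.2637] F [-0.3136 -0.2535 -0.1004]
```

Call:
play_rows(
  deltas=[
    [[-1,0.01,0.01,-0.03,0.013,-0.03,-0.19],[-1,0.12,0.32,-0.03,0.013,-0.03,-0.19],[-1,0.12,0.32,-0.03,0.013,-0.03,-0.19],[-1,0.12,0.32,-0.03,0.013,-0.03,-0.19],[-1,0.12,0.32,-0.03,0.013,-0.03,-0.19]],
  ],
)

```text
clock: 9.12
tool_pos: [0.4009, -0.1112, 0.2773]
eef_rot: [0.368, 0.93, 0.001, -0.002]
contact_force: [-0.8, 1.1, 0.1]
opening: 1.001
```

```bash
python3 -c "
from h import *
print(get_state()['q'])
delta((.472,-.067,.25),np.pi)"
```

```text
[-0.5497  0.839   1.4301  2.1652 -0.9764  1.0947 -2.4838]
delta [-0.0721  0.2695  0.0907] [ 0.0003 -0.0011 -0.24  ] xdir 3.141592653589793 t 9.125 pos [ 0.4009 -0.1112  0.2773] F [-0.7971  1.071   0.1367]
```

Call:
play_rows(
  deltas=[
    [[-1,-0.07,0.26,0.05,0,0,-0.24],[-1,-0.07,0.26,0.09,0,0,-0.24],[-1,-0.07,0.26,0.09,0,0,-0.24],[-1,-0.07,0.26,0.09,0,0,-0.24],[-1,-0.07,0.26,0.09,0,0,-0.24]],
  ],
)

```text
clock: 9.75
tool_pos: [0.4688, -0.0698, 0.2506]
eef_rot: [0.003, 1.0, 0.002, -0.001]
contact_force: [-0.2, -0.9, 0.8]
opening: 0.998
```

```bash
python3 -c "
from h import *
print(get_state()['q'])
delta((.472,-.067,.25),np.pi)"; python3 look.py w8 170 410 130 320 3
```

```text
[-0.554   0.7862  1.1281  2.0469 -0.9171  0.9396 -2.0622]
delta [-0.0106  0.0094  0.0019] [ 0.001  -0.0008 -0.0018] xdir 3.141592653589793 t 9.75 pos [ 0.4688 -0.0698  0.2506] F [-0.1507 -0.8903  0.8455]
[ 0.4688 -0.0698  0.2506] [-0.1507 -0.8903  0.8455] 0.9982931294306069 9.75
```

View pics/w8.png

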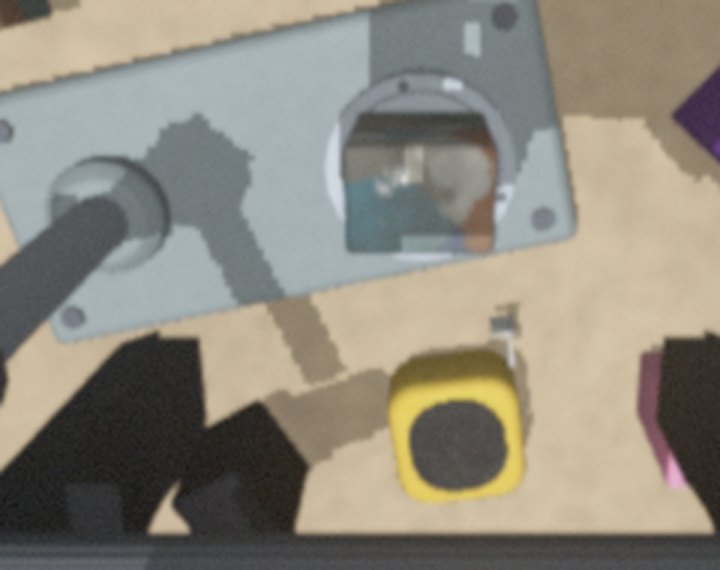

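```bash
python3 - <<'E'
from fit import *
m=dict(np.load('w8.npz'));c=lambda a,b:(170+a/3,130+b/3)
circ(m,[c(*p) for p in [(326,165),(332,130),(350,105),(380,80),(425,70),(470,80),(500,110),(514,150),(512,190),(338,210),(430,260)]])
for p in[(358,113),(482,115)]: print('foot',atz(m,c(*p),.062))
for p in[(343,145),(495,145),(495,250),(346,250)]: print('top',atz(m,c(*p),.124))
delta((.472,-.115,.16),np.pi)
E
python3 - <<'E'
import cv2
a=cv2.imread('pics/w8full.png')[145:225,270:350];cv2.imwrite('pics/c.png',cv2.resize(a,None,fx=7,fy=7,interpolation=cv2.INTER_CUBIC))
E
```

```text
centre [ 0.4721 -0.0633] r 0.03695839728170955 res [-0.0004 -0.0001 -0.0008  0.0001  0.0005  0.0013  0.0001 -0.0011 -0.0009
 -0.0001  0.0013]
foot [ 0.4958 -0.0848  0.062 ]
foot [ 0.4493 -0.0837  0.062 ]
top [ 0.4954 -0.0884  0.124 ]
top [ 0.4491 -0.0881  0.124 ]
top [ 0.4484 -0.0537  0.124 ]
top [ 0.4958 -0.054   0.124 ]
delta [-0.0121 -0.152   0.301 ] [ 0.0009 -0.0008 -0.0021] xdir 3.141592653589793 t 9.8 pos [ 0.4689 -0.0696  0.2504] F [ 0.3185 -0.5375 -0.1807]
```

View pics/c.png

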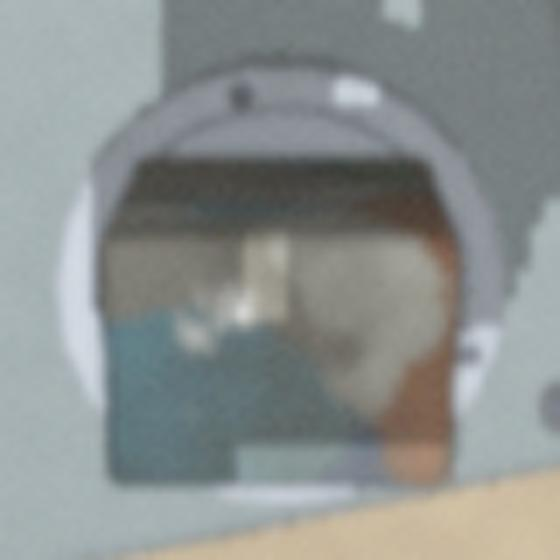

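Call:
play_rows(
  deltas=[
    [[1,-0.012,-0.08,0.05,0,0,-0.002],[1,-0.012,-0.165,0.15,0,0,-0.002],[1,-0.012,-0.165,0.26,0,0,-0.002],[1,-0.012,-0.165,0.3,0,0,-0.002],[1,-0.012,-0.165,0.3,0,0,-0.002]],
  ],
)

```text
clock: 10.42
tool_pos: [0.471, -0.1195, 0.1597]
eef_rot: [0.003, 1.0, 0.002, -0.002]
contact_force: [-0.9, -0.8, -0.6]
opening: 0.459
```

```bash
python3 -c "
from h import *
delta((.4725,-.118,.092),np.pi)"; python3 look.py w9 0 640 0 400 1
```

```text
delta [-0.006   0.0043  0.2258] [ 0.0011 -0.0014 -0.0016] xdir 3.141592653589793 t 10.425 pos [ 0.471  -0.1195  0.1597] F [-0.8851 -0.7955 -0.6289]
[ 0.471  -0.1195  0.1597] [-0.8851 -0.7955 -0.6289] 0.45905674323067625 10.425
```

View pics/w9.png

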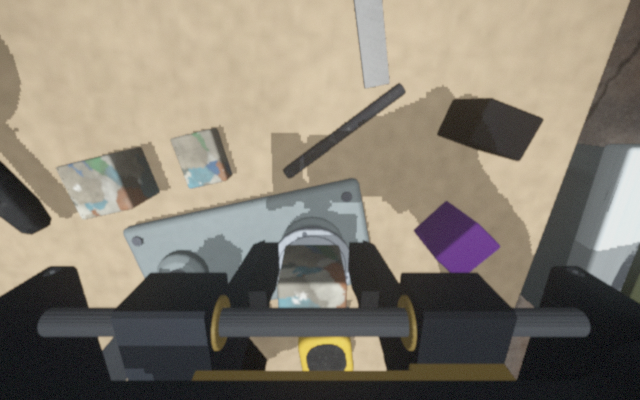

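Fingers are half closed, sample beyond them in +y; finish closing while staying above, then descend.

Call:
play_rows(
  deltas=[
    [[1,-0.004,0,0.0,0,0,0],[1,-0.004,0,0.0,0,0,0],[1,-0.004,0,0.0,0,0,0],[1,-0.004,0,0.06,0,0,0],[1,-0.004,0,0.1,0,0,0]],
  ],
)

```text
clock: 11.1
tool_pos: [0.4727, -0.1194, 0.13]
eef_rot: [0.002, 1.0, 0.001, -0.002]
contact_force: [0.2, -0.4, -0.8]
opening: 0.004
```

```bash
python3 -c "
from h import *
delta((.4725,-.118,.092),np.pi)"; python3 look.py w10 0 640 0 400 1
```

```text
delta [0.0001 0.0042 0.1267] [ 0.0009 -0.001  -0.0013] xdir 3.141592653589793 t 11.1 pos [ 0.4727 -0.1194  0.13  ] F [ 0.1717 -0.4189 -0.8493]
[ 0.4727 -0.1194  0.13  ] [ 0.1717 -0.4189 -0.8493] 0.003931256883056619 11.1
```

View pics/w10.png

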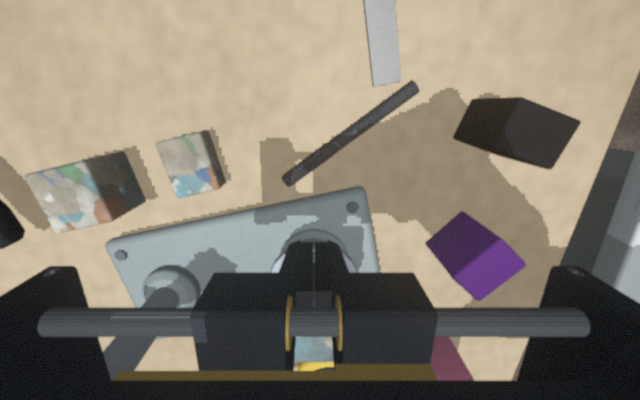

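Call:
play_rows(
  deltas=[
    [[1,0,0,0.04,0,0,0],[1,0,0,0.08,0,0,0],[1,0,0.02,0.11,0,0,0],[1,0,0.03,0.124,0,0,0],[1,0,0.045,0.124,0,0,0]],
  ],
)

```text
clock: 11.78
tool_pos: [0.472, -0.1057, 0.092]
eef_rot: [0.002, 1.0, 0.002, -0.002]
contact_force: [-0.0, 0.5, 0.7]
opening: 0.005
```

```bash
python3 -c "
from h import *
delta((.4725,-.095,.092),np.pi)"; python3 -c "
import sys;sys.path.insert(0,'.')
from h import *
for n in('side','scene'):
  cv2.imwrite('pics/s1%s.png'%n,vision.snapshot(n)[:,:,::-1])
a=cv2.imread('pics/s1side.png')[190:290,260:380];cv2.imwrite('pics/c.png',cv2.resize(a,None,fx=6,fy=6,interpolation=cv2.INTER_CUBIC))
"
```

```text
delta [-0.0015  0.0355  0.0002] [ 0.001  -0.0015 -0.0014] xdir 3.141592653589793 t 11.775 pos [ 0.472  -0.1057  0.092 ] F [-0.0484  0.5343  0.7031]
```

View pics/c.png

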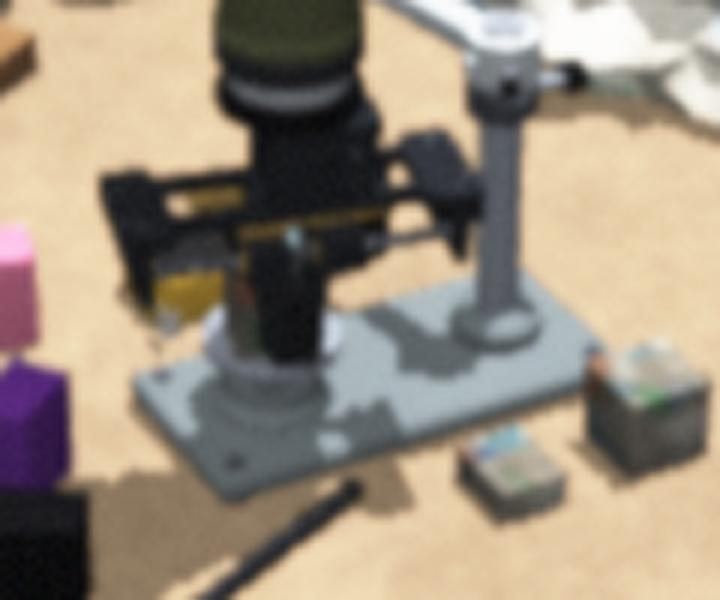

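Call:
play_rows(
  deltas=[
    [[1,-0.001,0.02,0,0,0,0],[1,-0.001,0.028,0,0,0,0],[1,-0.001,0.034,0,0,0,0],[1,-0.001,0.04,0,0,0,0],[1,-0.001,0.042,0,0,0,0]],
  ],
)

```text
clock: 12.5
tool_pos: [0.4726, -0.0927, 0.0923]
eef_rot: [0.002, 1.0, 0.002, -0.002]
contact_force: [0.3, -0.7, -0.0]
opening: 0.004
```

```bash
python3 look.py w11 220 410 210 360 4; python3 -c "
from h import *
delta((.4725,-.09,.092),np.pi)"
```

```text
[ 0.4726 -0.0927  0.0923] [ 0.2565 -0.6821 -0.0082] 0.0039196845510551075 12.5
delta [0.0002 0.0086 0.001 ] [ 0.0011 -0.0014 -0.0011] xdir 3.141592653589793 t 12.55 pos [ 0.4725 -0.0926  0.0923] F [ 1.1358 -0.5276  0.9831]
```

View pics/w11.png

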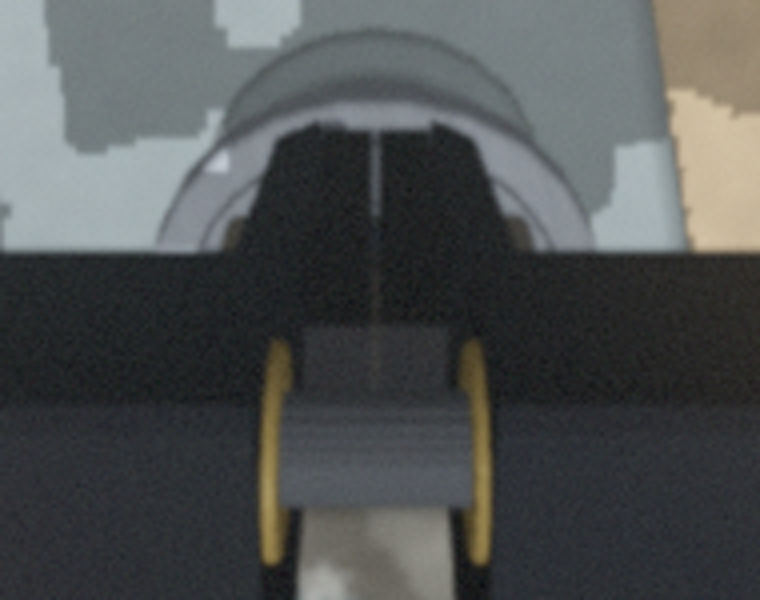

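Call:
play_rows(
  deltas=[
    [[1,0,0.004,0,0,0,0],[1,0,0.007,0,0,0,0],[1,0,0.01,0,0,0,0],[1,0,0.01,0,0,0,0]],
  ],
)

```text
clock: 13.05
tool_pos: [0.4725, -0.0893, 0.0923]
eef_rot: [0.002, 1.0, 0.002, -0.002]
contact_force: [0.4, -0.7, 0.5]
opening: 0.007
```

Call:
play_rows(
  deltas=[
    [[1,0,-0.03,0,0,0,0],[1,0,-0.08,0,0,0,0],[1,0,-0.09,-0.1,0,0,0],[1,0,-0.09,-0.25,0,0,0],[-0.5,0,-0.02,-0.45,0,0,0]],
  ],
)

```text
clock: 13.68
tool_pos: [0.4723, -0.0984, 0.2273]
eef_rot: [0.004, 1.0, 0.001, -0.003]
contact_force: [1.5, 0.9, 0.4]
opening: 0.098
```

```bash
python3 -c "
from h import *
delta((.470,-.067,.25),np.pi)"
```

```text
delta [ 0.0091  0.1049 -0.0754] [ 0.0007 -0.002  -0.0025] xdir 3.141592653589793 t 13.675 pos [ 0.4723 -0.0984  0.2273] F [1.5303 0.9212 0.4346]
```

Call:
play_rows(
  deltas=[
    [[-1,0.009,0.105,-0.075,0,0,0],[-1,0.009,0.105,-0.075,0,0,0],[-1,0.009,0.105,-0.075,0,0,0],[-1,0.009,0.105,-0.075,0,0,0]],
  ],
)

```text
clock: 14.18
tool_pos: [0.4694, -0.0683, 0.2491]
eef_rot: [0.005, 1.0, 0.001, -0.004]
contact_force: [0.5, 0.2, 0.1]
opening: 0.553
```

```bash
python3 look.py w12 270 350 140 220 7
```

```text
[ 0.4694 -0.0683  0.2491] [0.486  0.2038 0.0511] 0.5526782030074693 14.175
```

View pics/w12.png

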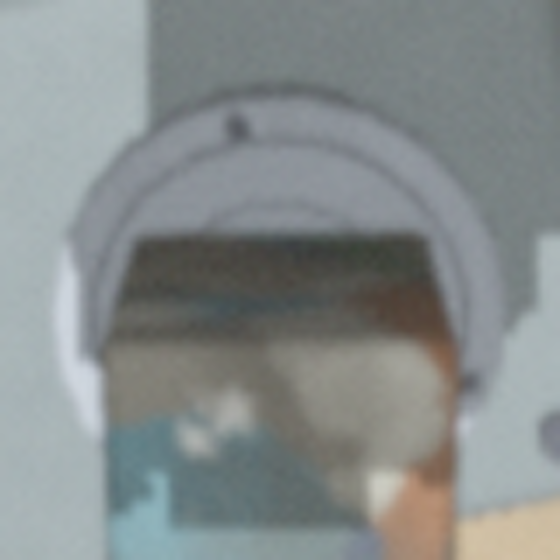

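Run:
```python
from fit import *
m=dict(np.load('w12.npz'));c=lambda a,b:(270+a/7,140+b/7)
circ(m,[c(*p) for p in [(57,300),(60,350),(75,235),(110,175),(160,128),(215,103),(280,93),(340,100),(400,127),(450,172),(485,235),(500,300),(498,360),(97,430)]])
circ(m,[c(*p) for p in [(90,270),(130,205),(180,165),(240,143),(300,143),(380,170),(430,215),(455,260),(82,320)]])
print('ring20 top',atz(m,c(275,200),.062))
for p in[(134,237),(280,237),(430,235)]: print('foot',atz(m,c(*p),.062))
for p in[(105,345),(455,340)]: print('top',atz(m,c(*p),.124))
```

```text
centre [ 0.4723 -0.0634] r 0.03623448836590309 res [ 0.0002  0.0004 -0.0006 -0.0005  0.      0.0001  0.0002  0.0004  0.0002
 -0.0001 -0.0005 -0.0003  0.0004  0.    ]
centre [ 0.4731 -0.0606] r 0.03164946147669816 res [ 0.0001 -0.0002 -0.      0.0001 -0.0001  0.0001  0.0001 -0.0001 -0.    ]
ring20 top [ 0.4729 -0.0827  0.062 ]
foot [ 0.4957 -0.0769  0.062 ]
foot [ 0.4722 -0.0766  0.062 ]
foot [ 0.448  -0.0767  0.062 ]
top [ 0.4949 -0.0772  0.124 ]
top [ 0.4489 -0.0773  0.124 ]
```

Run:
```python
from fit import *
m=dict(np.load('w8.npz'))
for u,v in [(258,264),(272,283),(229,294),(268,308)]: print(atz(m,(u,v),.06))
m=dict(np.load('w12.npz'));c=lambda a,b:(270+a/7,140+b/7)
delta((.472,-.008,.17),np.pi)
```

```text
[0.54   0.0402 0.06  ]
[0.5236 0.0688 0.06  ]
[0.5815 0.0855 0.06  ]
[0.5311 0.1084 0.06  ]
delta [-0.0085  0.2002  0.264 ] [ 0.0006 -0.0025 -0.0032] xdir 3.141592653589793 t 14.225 pos [ 0.4695 -0.0682  0.2491] F [ 0.1047 -0.2414 -1.0196]
```

Call:
play_rows(
  deltas=[
    [[1,-0.008,0.1,0,0,0,-0.003],[1,-0.008,0.2,0,0,0,-0.003],[1,-0.008,0.2,0.1,0,0,-0.003],[1,-0.008,0.2,0.2,0,0,-0.003],[1,-0.008,0.2,0.264,0,0,-0.003]],
  ],
)

```text
clock: 14.85
tool_pos: [0.4712, -0.0087, 0.1683]
eef_rot: [0.001, 1.0, 0.001, -0.005]
contact_force: [0.1, 0.5, 0.7]
opening: 0.073
```

Call:
play_rows(
  deltas=[
    [[1,0,0,0.02,0,0,0],[1,0,0,0.02,0,0,0],[1,0,0,0.02,0,0,0]],
  ],
)

```text
clock: 15.22
tool_pos: [0.4716, -0.0091, 0.1628]
eef_rot: [0.001, 1.0, 0.001, -0.005]
contact_force: [0.4, -0.8, 0.2]
opening: 0.004
```

```bash
python3 -c "
from h import *
delta((.4725,-.008,.092),np.pi)"; python3 look.py w13 0 640 0 400 1
```

```text
delta [-0.0053  0.0034  0.236 ] [ 0.0004 -0.0029 -0.0007] xdir 3.141592653589793 t 15.225 pos [ 0.4716 -0.0091  0.1628] F [ 0.3653 -0.8137  0.166 ]
[ 0.4716 -0.0091  0.1628] [ 0.3653 -0.8137  0.166 ] 0.0036550625568948 15.225
```

View pics/w13.png

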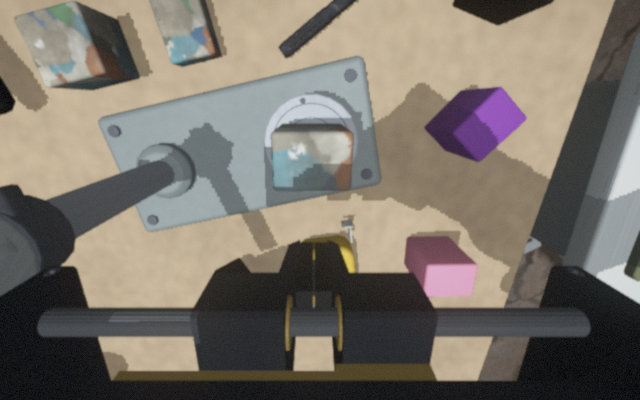

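Call:
play_rows(
  deltas=[
    [[1,0.035,0,0.05,0,0,0],[1,0.035,0,0.1,0,0,0],[1,0.035,0,0.16,0,0,0],[1,0.035,0,0.21,0,0,0],[1,0.035,0,0.235,0,0,0]],
  ],
)

```text
clock: 15.9
tool_pos: [0.4607, -0.0089, 0.0924]
eef_rot: [0.001, 1.0, 0.001, -0.004]
contact_force: [-0.1, 0.2, 1.0]
opening: 0.001
```

```bash
python3 -c "
from h import *
delta((.461,-.022,.092),np.pi)"; python3 look.py w14 0 640 0 400 1
```

```text
delta [-0.001  -0.0437  0.0012] [ 0.0004 -0.0027 -0.0006] xdir 3.141592653589793 t 15.9 pos [ 0.4607 -0.0089  0.0924] F [-0.051   0.1701  1.042 ]
[ 0.4607 -0.0089  0.0924] [-0.051   0.1701  1.042 ] 0.0011709809167044422 15.9
```

View pics/w14.png

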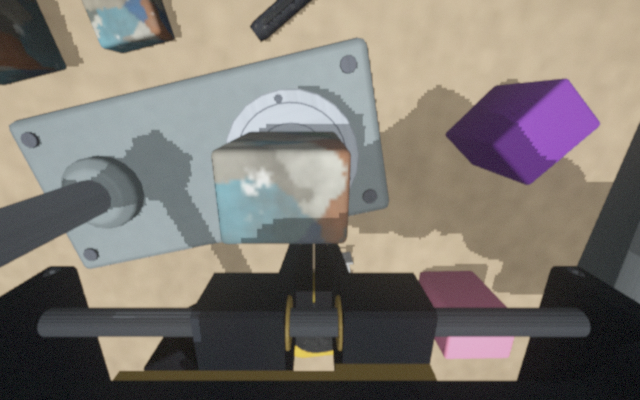

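Call:
play_rows(
  deltas=[
    [[1,0,-0.02,0,0,0,0],[1,0,-0.035,0,0,0,0],[1,0,-0.045,0,0,0,0],[1,0,-0.055,0,0,0,0],[1,0,-0.06,0,0,0,0]],
  ],
)

```text
clock: 16.58
tool_pos: [0.4605, -0.0271, 0.092]
eef_rot: [0.001, 1.0, 0.001, -0.004]
contact_force: [0.2, -0.3, 0.3]
opening: 0.011
```

```bash
python3 look.py w15 190 390 80 230 4
```

```text
[ 0.4605 -0.0271  0.092 ] [ 0.1968 -0.3474  0.298 ] 0.010565161420963615 16.575
```

View pics/w15.png

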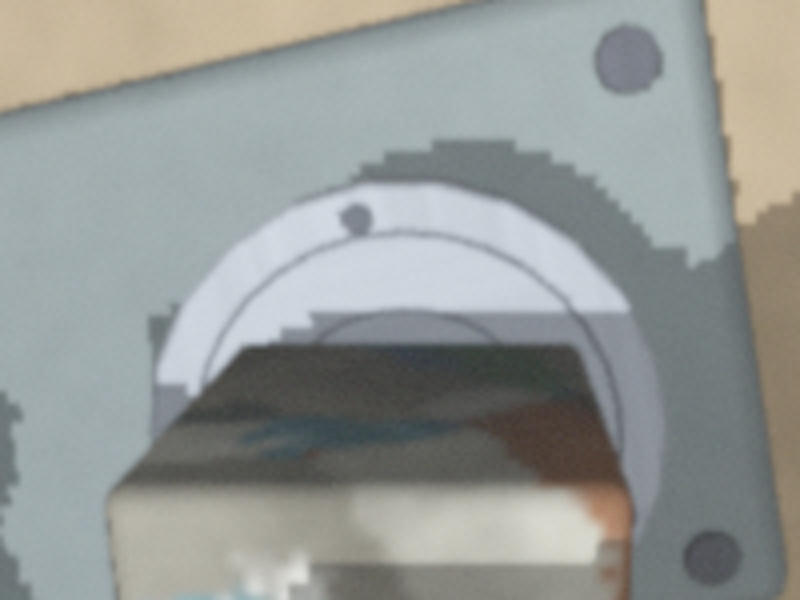

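```bash
cat > m15.py <<'E'
from fit import *
import sys
# name x0 y0 k ; rimtop ring61top ring41top edge (u v)
def go(n,x0,y0,k,rim,r61,r41,e,el,er):
    m=dict(np.load(n+'.npz'));c=lambda p:(x0+p[0]/k,y0+p[1]/k)
    E=atz(m,c(e),.062)[1]
    for p,R in((rim,.0375),(r61,.0305),(r41,.0205)):
        y=atz(m,c(p),.062)[1]; print('centre y from ring',y+R,'offset',E+.018-(y+R))
    a,b=atz(m,c(el),.062),atz(m,c(er),.062);print('foot x',(a[0]+b[0])/2,a,b)
    return m,c
E
python3 - <<'E'
from m15 import *
m,c=go('w15',190,80,4,(405,182),(405,232),(405,308),(405,345),(245,345),(575,345))
circ(m,[c(p) for p in [(152,430),(160,370),(200,290),(250,237),(310,200),(400,182),(500,197),(570,240),(630,305),(658,370),(662,430)]])
E
```

```text
centre y from ring -0.062080490942564674 offset 0.002507552689231092
centre y from ring -0.06254170916228122 offset 0.002968770908947635
centre y from ring -0.06224722131593033 offset 0.0026742830625967468
foot x 0.4721425390653442 [ 0.4951 -0.0777  0.062 ] [ 0.4492 -0.0775  0.062 ]
centre [ 0.4724 -0.0631] r 0.03645388671057944 res [ 0.0004  0.0001 -0.0005 -0.0004  0.      0.0001  0.0004 -0.      0.0002
  0.0002 -0.0005]
```

Call:
play_rows(
  deltas=[
    [[1,0,-0.004,0,0,0,0],[1,0,-0.007,0,0,0,0],[1,0,-0.009,0,0,0,0],[1,0,-0.009,0,0,0,0]],
  ],
)

```text
clock: 17.12
tool_pos: [0.4605, -0.03, 0.0919]
eef_rot: [0.001, 1.0, 0.001, -0.005]
contact_force: [0.7, 0.2, -0.7]
opening: 0.004
```

```bash
python3 look.py w16 190 390 80 230 4
```

```text
[ 0.4605 -0.03    0.0919] [ 0.6981  0.1624 -0.7457] 0.004427498731016463 17.125
```

View pics/w16.png

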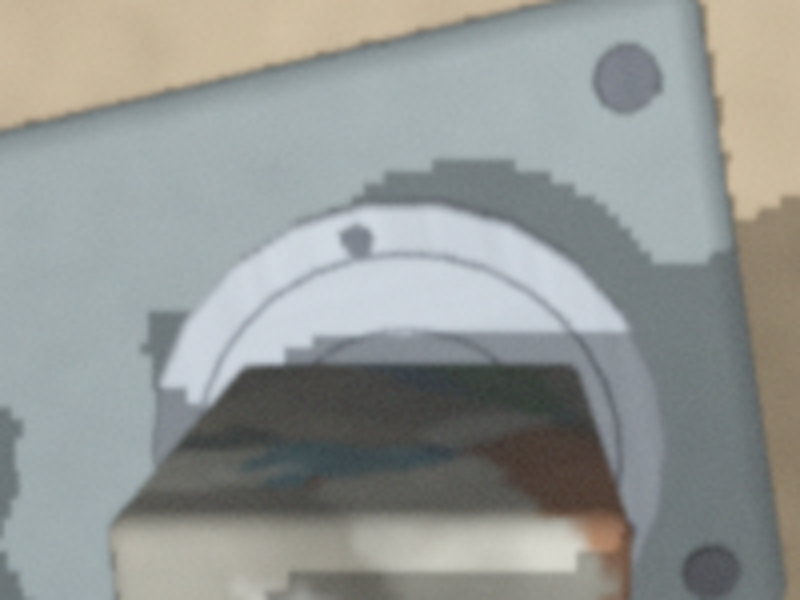

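Call:
play_rows(
  deltas=[
    [[1,0,-0.004,0,0,0,0],[1,0,-0.008,0,0,0,0],[1,0,-0.01,0,0,0,0],[1,0,-0.01,0,0,0,0]],
  ],
)

```text
clock: 17.68
tool_pos: [0.4604, -0.0327, 0.0919]
eef_rot: [0.001, 1.0, 0.001, -0.005]
contact_force: [-0.4, 0.6, 0.3]
opening: 0.006
```

```bash
python3 look.py w17 190 390 80 230 4
```

```text
[ 0.4604 -0.0327  0.0919] [-0.3697  0.6477  0.3229] 0.006079512155959264 17.675
```

View pics/w17.png

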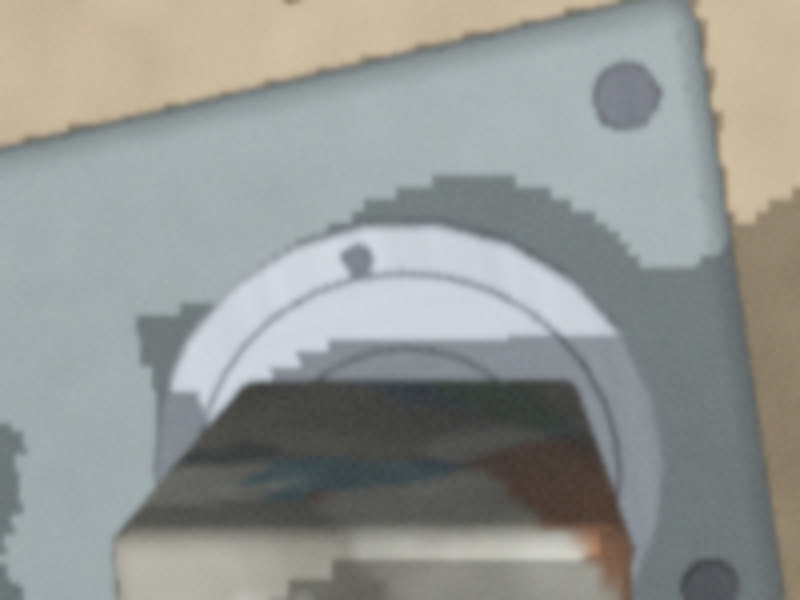

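Call:
play_rows(
  deltas=[
    [[1,0,-0.003,0,0,0,0],[1,0,-0.006,0,0,0,0],[1,0,-0.0075,0,0,0,0],[1,0,-0.0075,0,0,0,0]],
  ],
)

```text
clock: 18.23
tool_pos: [0.4604, -0.035, 0.092]
eef_rot: [0.001, 1.0, 0.001, -0.005]
contact_force: [-0.0, 1.7, 1.1]
opening: 0.006
```

```bash
python3 look.py w18 190 390 80 230 4
```

```text
[ 0.4604 -0.035   0.092 ] [-0.0296  1.6595  1.0651] 0.005853267633742599 18.225
```

View pics/w18.png

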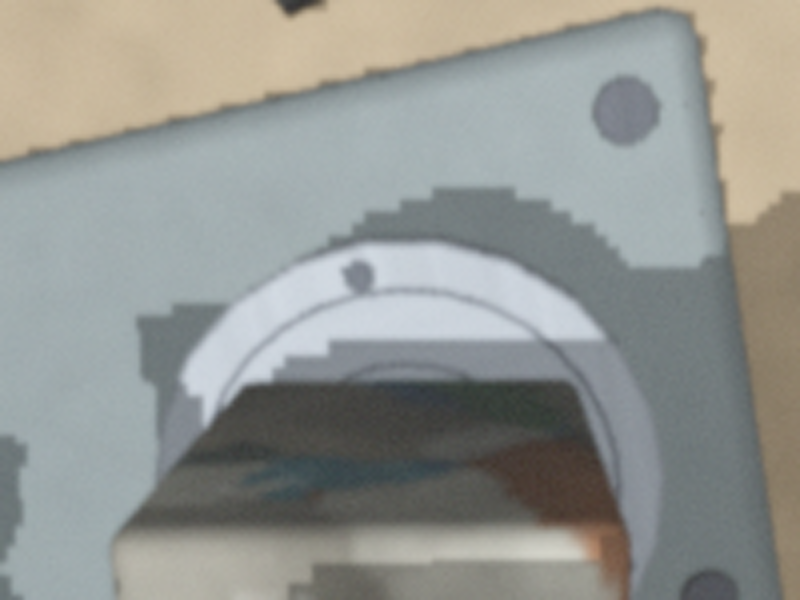

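Run:
```python
from m15 import *
m,c=go('w18',190,80,4,(405,240),(405,290),(405,363),(405,382),(245,382),(572,382))
circ(m,[c(p) for p in [(160,475),(165,430),(200,350),(240,300),(310,257),(400,240),(500,256),(570,302),(630,370),(658,450),(655,520)]])
```

```text
centre y from ring -0.062341307004464726 offset 0.00018739538278644136
centre y from ring -0.0625894491997777 offset 0.0004355375780994153
centre y from ring -0.06238168360924083 offset 0.00022777198756254724
foot x 0.47242641253233497 [ 0.4954 -0.0802  0.062 ] [ 0.4494 -0.0801  0.062 ]
centre [ 0.4725 -0.0637] r 0.03606644198638078 res [ 0.0002 -0.     -0.0004  0.      0.0002  0.      0.0003 -0.0004 -0.
  0.0002 -0.0001]
```

Call:
play_rows(
  deltas=[
    [[1,0,0.02,0,0,0,0],[1,0.01,0.07,0,0,0,0],[1,0.02,0.08,-0.1,0,0,0],[1,0.02,0.08,-0.3,0,0,0],[1,0.02,0.0,-0.5,0,0,0]],
  ],
)

```text
clock: 18.9
tool_pos: [0.4551, -0.0318, 0.2411]
eef_rot: [-0.001, 1.0, 0.001, -0.006]
contact_force: [1.9, 0.6, -0.5]
opening: 0.007
```

```bash
python3 -c "
from h import *
delta((.465,-.065,.27),np.pi)"
```

```text
delta [-0.0315 -0.1105 -0.0969] [ 0.0008 -0.0037  0.0009] xdir 3.141592653589793 t 18.9 pos [ 0.4551 -0.0318  0.2411] F [ 1.8949  0.5629 -0.4566]
```

Call:
play_rows(
  deltas=[
    [[1,-0.03,-0.11,-0.097,0,0,0],[1,-0.03,-0.11,-0.097,0,0,0],[1,-0.03,-0.11,-0.097,0,0,0],[1,-0.03,-0.11,-0.097,0,0,0]],
  ],
)

```text
clock: 19.4
tool_pos: [0.4636, -0.0632, 0.2687]
eef_rot: [-0.002, 1.0, 0.002, -0.007]
contact_force: [-0.6, 0.5, -0.2]
opening: 0.003
```

```bash
python3 look.py w19 255 365 125 215 7;python3 -c "
from h import *
for n in('side','scene'):
  cv2.imwrite('pics/s2%s.png'%n,vision.snapshot(n)[:,:,::-1])
m=vision.camera_model('wrist');print(get_state()['q'])
"
```

```text
[ 0.4636 -0.0632  0.2687] [-0.6077  0.4754 -0.2125] 0.0027834158079658115 19.4
[-0.4248  0.5871  0.7607  2.0236 -0.5786  0.7719 -2.4494]
```

View pics/w19.png

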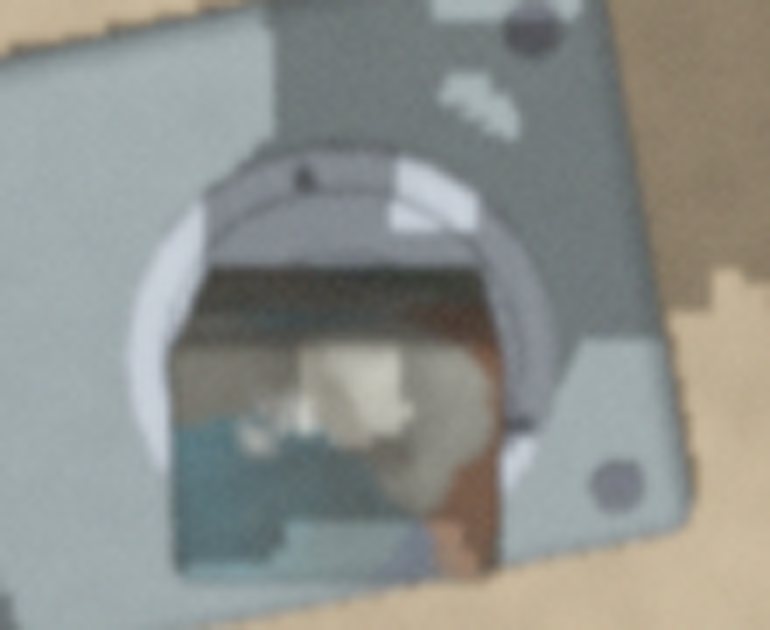

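View pics/w19full.png

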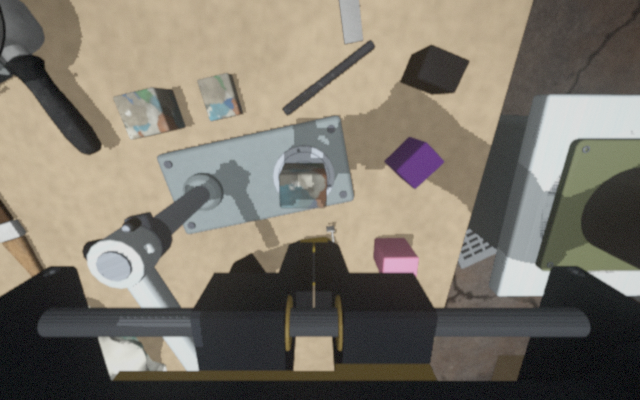

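Run:
```python
from m15 import *
m,c=go('w19',255,125,7,(340,146),(340,183),(340,262),(340,265),(210,268),(483,266))
circ(m,[c(p) for p in [(130,360),(140,300),(180,225),(250,165),(340,146),(430,165),(500,220),(545,290),(555,350),(545,420),(150,440)]])
```

```text
centre y from ring -0.06218435168024828 offset 0.00045308812460571196
centre y from ring -0.06306309928611817 offset 0.0013318357304756001
centre y from ring -0.05974388567746701 offset -0.0019873778781755586
foot x 0.47160915660869795 [ 0.4947 -0.0792  0.062 ] [ 0.4485 -0.0796  0.062 ]
centre [ 0.4722 -0.0631] r 0.036397778898039086 res [ 0.0002 -0.0003 -0.0005  0.0004  0.0002  0.0002 -0.0005  0.0001 -0.
  0.0001  0.0002]
```

Call:
play_rows(
  deltas=[
    [[-0.5,0,0,-0.15,0,0,-0.05],[1,0,0,-0.3,0,0,-0.3],[1,0,0,-0.3,0,0,-0.3],[1,0,0,-0.3,0,0,-0.3],[1,0,0,-0.3,0,0,-0.3]],
  ],
)

```text
clock: 20.18
tool_pos: [0.465, -0.064, 0.3589]
eef_rot: [-0.443, 0.897, 0.005, -0.006]
contact_force: [-1.3, -0.1, 0.5]
opening: 0.003
```

```bash
python3 -c "
from h import *
print(get_state()['q'])
delta((.50,-.05,.36),-1.2)"
```

```text
[-0.3576  0.4067  0.5943  1.8814 -0.2759  0.9507 -1.8603]
delta [-0.108  -0.0641 -0.0052] [ 0.0048  0.0004 -0.3261] xdir -1.2 t 20.175 pos [ 0.465  -0.064   0.3589] F [-1.2737 -0.0565  0.4921]
```

Call:
play_rows(
  deltas=[
    [[1,-0.05,-0.03,0,0,0,-0.32],[1,-0.108,-0.064,0,0.005,0,-0.326],[1,-0.108,-0.064,0,0.005,0,-0.326],[1,-0.108,-0.064,0,0.005,0,-0.326],[1,-0.108,-0.064,0,0.005,0,-0.326]],
  ],
)

```text
clock: 20.8
tool_pos: [0.4996, -0.0497, 0.3579]
eef_rot: [0.8, -0.6, -0.001, 0.0]
contact_force: [-0.1, -0.3, 0.1]
opening: 0.007
```

Call:
play_rows(
  deltas=[
    [[1,0,0,0,0,0,-0.05],[1,0,0,0,0,0,-0.05]],
  ],
)

```text
clock: 21.05
tool_pos: [0.4993, -0.0496, 0.3574]
eef_rot: [0.844, -0.536, -0.002, 0.0]
contact_force: [0.4, 0.0, 1.0]
opening: 0.004
```

```bash
python3 look.py w20 0 640 0 400 1; python3 -c "
from h import *
print(get_state()['q'])
delta((.52,-.04,.36),-1.2)"
```

```text
[ 0.4993 -0.0496  0.3574] [0.4402 0.0243 1.0207] 0.004424439058627565 21.05
[-0.1687  0.4123  0.2658  1.7991 -0.1307  0.9502 -0.981 ]
delta [-0.0002 -0.0758 -0.0085] [0.0007 0.0007 0.0212] xdir -1.2 t 21.1 pos [ 0.4994 -0.0497  0.3575] F [-0.192  -0.5563  0.4656]
```

View pics/w20.png

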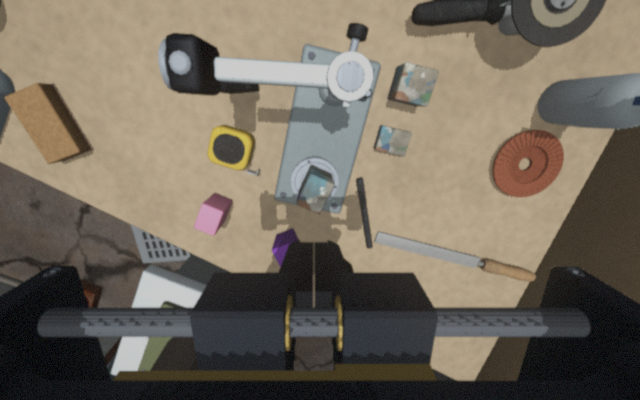

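Run:
```python
from fit import *
m=dict(np.load('w20.npz'))
for z in(.205,.22): print('col',atz(m,(349,75),z))
b=atz(m,(180,63),.233);print('button',b)
col=np.array([.609,-.033])
d=b[:2]-col;print(np.linalg.norm(d),np.arctan2(d[1],d[0]),'theta',np.pi+.225-np.arctan2(d[1],d[0]))
a1,a2=atz(m,(215,70),.205),atz(m,(325,72),.205);print(a1,a2,np.arctan2(*(a1-a2)[1::-1]))
for uv in[(165,38),(208,40),(218,90),(168,90)]: print(atz(m,uv,.229))
def finger(phi,t,rho=.14): # tangential behind: direction of decreasing phi
    return col+rho*np.array([np.cos(phi),np.sin(phi)])+t*np.array([np.sin(phi),-np.cos(phi)])
for phi in(1.85,1.95,2.05): print(phi,finger(phi,0),finger(phi,.045))
```

```text
col [ 0.611 -0.032  0.205]
col [ 0.6091 -0.031   0.22  ]
button [0.5578 0.0963 0.233 ]
0.1390683827061452 1.9477011399736894 theta 1.4188915136161038
[0.5637 0.0786 0.205 ] [ 0.6041 -0.0114  0.205 ] 1.9930538275817855
[0.5699 0.114  0.229 ]
[0.5831 0.0827 0.229 ]
[0.5512 0.0634 0.229 ]
[0.5334 0.1013 0.229 ]
1.85 [0.5704 0.1016] [0.6137 0.114 ]
1.95 [0.5572 0.0971] [0.599  0.1137]
2.05 [0.5444 0.0912] [0.5844 0.112 ]
```

Run:
```python
from h import *
delta((.617,.12,.31),-1.2)
```

```text
delta [-0.346  -0.595   0.1578] [0.0007 0.0007 0.0212] xdir -1.2 t 21.1 pos [ 0.4994 -0.0497  0.3575] F [-0.192  -0.5563  0.4656]
```

Call:
play_rows(
  deltas=[
    [[1,-0.1,-0.17,0.02,0,0,0.02],[1,-0.346,-0.595,0.1,0,0,0.02],[1,-0.346,-0.595,0.158,0,0,0.02],[1,-0.346,-0.595,0.158,0,0,0.02],[1,-0.346,-0.595,0.158,0,0,0.02]],
  ],
)

```text
clock: 21.72
tool_pos: [0.6168, 0.1228, 0.308]
eef_rot: [0.827, -0.562, -0.003, 0.001]
contact_force: [-0.3, -0.9, 0.0]
opening: 0.004
```

```bash
python3 look.py w21 0 640 0 400 1; python3 -c "
from h import *
print(get_state()['q'])
delta((.617,.12,.21),-1.2)"
```

```text
[0.6168 0.1228 0.308 ] [-0.315  -0.8866  0.0212] 0.004470953714348956 21.725
[-0.4057  0.6525  0.2595  1.5006 -0.185   1.0171 -1.2958]
delta [ 0.0016 -0.0024  0.3303] [0.0014 0.0004 0.001 ] xdir -1.2 t 21.775 pos [0.6166 0.1202 0.3091] F [ 0.2705 -0.9953  0.0254]
```

View pics/w21.png

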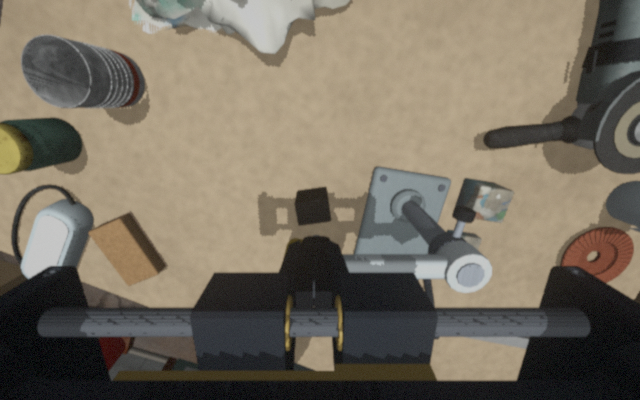

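Call:
play_rows(
  deltas=[
    [[1,0,0,0.08,0,0,0],[1,0,0,0.16,0,0,0],[1,0,0,0.24,0,0,0],[1,0,0,0.3,0,0,0],[1,0,0,0.327,0,0,0]],
  ],
)

```text
clock: 22.4
tool_pos: [0.6156, 0.118, 0.211]
eef_rot: [0.825, -0.565, -0.002, 0.002]
contact_force: [0.0, -0.2, -0.1]
opening: 0.004
```

```bash
python3 -c "
from h import *
for n in('side','scene'):
  cv2.imwrite('pics/s3%s.png'%n,vision.snapshot(n)[:,:,::-1])
a=cv2.imread('pics/s3side.png')[120:260,280:420];b=cv2.imread('pics/s3scene.png')[120:240,260:400]
cv2.imwrite('pics/c.png',np.hstack([cv2.resize(a,(400,400),interpolation=2),cv2.resize(b,(400,343),interpolation=2)[:343] if 0 else cv2.resize(b,(400,400),interpolation=2)]))
delta((.617,.12,.21),-1.2)"
```

```text
delta [-0.0022 -0.0053  0.0035] [0.0017 0.0003 0.0003] xdir -1.2 t 22.5 pos [0.6158 0.1188 0.2111] F [ 0.0636 -0.0795 -0.5761]
```

View pics/c.png

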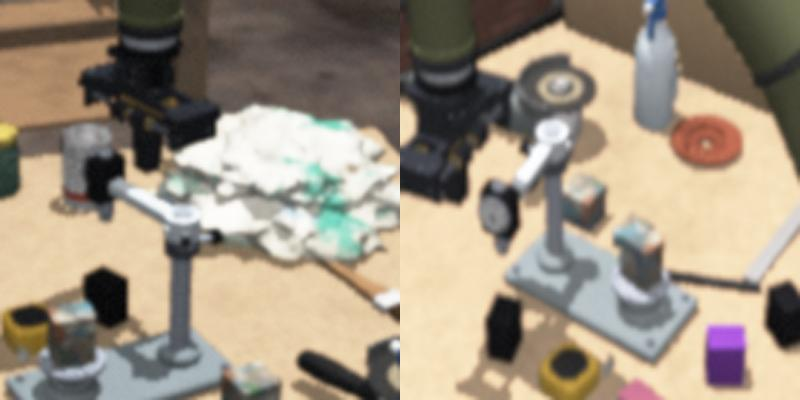

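```bash
cat > arc.py <<'E'
from h import *
col=np.array([.609,-.033])
def fp(phi):
    a=phi-1.95; t=.023+.0175*abs(np.sin(a))+.011*abs(np.cos(a))
    return col+.14*np.array([np.cos(phi),np.sin(phi)])+t*np.array([np.sin(phi),-np.cos(phi)])
def way(phis,z=.21):
    s=get_state();R=Ro.from_quat(s['eef_rot'])
    print('pos',s['tool_pos'],'F',s['contact_force'],s['clock'])
    for p in phis:
        print(round(p,3),fp(p),np.round(R.inv().apply(np.r_[fp(p),z]-s['tool_pos'])/.3,3))
E
python3 -c "
from arc import *
way([1.95,2.03,2.11,2.2,2.29,2.4])"
```

```text
pos [0.6158 0.1188 0.2111] F [ 0.0636 -0.0795 -0.5761] 22.5
1.95 [0.5888 0.1096] [-0.004  0.095  0.004]
2.03 [0.5786 0.1082] [-0.012  0.128  0.004]
2.11 [0.5686 0.106 ] [-0.017  0.162  0.004]
2.2 [0.5573 0.1025] [-0.02   0.201  0.005]
2.29 [0.5463 0.0982] [-0.02   0.241  0.005]
2.4 [0.5331 0.0914] [-0.015  0.29   0.005]
```

Call:
play_rows(
  deltas=[
    [[1,-0.004,0.06,0.004,0,0,0],[1,-0.004,0.095,0.004,0,0,0],[1,-0.012,0.125,0.004,0,0,0],[1,-0.017,0.16,0.004,0,0,0],[1,-0.02,0.2,0.005,0,0,0]],
  ],
)

```text
clock: 23.12
tool_pos: [0.5575, 0.1027, 0.2101]
eef_rot: [0.826, -0.564, -0.001, 0.002]
contact_force: [1.6, -0.1, 0.4]
opening: 0.01
```

```bash
python3 -c "
from arc import *
way([2.2,2.29,2.38,2.48,2.58,2.68])
for n in('side','scene'):
  cv2.imwrite('pics/s4%s.png'%n,vision.snapshot(n)[:,:,::-1])
a=cv2.imread('pics/s4side.png')[120:260,280:420];b=cv2.imread('pics/s4scene.png')[120:240,260:400]
cv2.imwrite('pics/c.png',np.hstack([cv2.resize(a,(400,400),interpolation=2),cv2.resize(b,(400,400),interpolation=2)]))
"
```

```text
pos [0.5575 0.1027 0.2101] F [ 1.6338 -0.1093  0.434 ] 23.125
2.2 [0.5573 0.1025] [0.    0.001 0.   ]
2.29 [0.5463 0.0982] [0.    0.04  0.001]
2.38 [0.5355 0.0928] [0.004 0.08  0.001]
2.48 [0.5239 0.0856] [0.012 0.125 0.001]
2.58 [0.513  0.0773] [0.025 0.169 0.001]
2.68 [0.5027 0.0677] [0.042 0.212 0.001]
```

View pics/c.png

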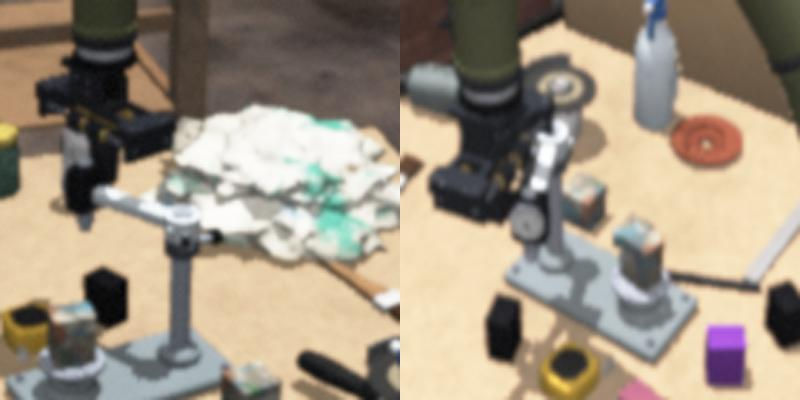

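Gauge is moving with the fingers, about 1.6 N. Carry on along the arc.

Call:
play_rows(
  deltas=[
    [[1,0,0.04,0.001,0,0,0],[1,0.004,0.08,0.001,0,0,0],[1,0.012,0.125,0.001,0,0,0],[1,0.025,0.169,0.001,0,0,0],[1,0.042,0.212,0.001,0,0,0]],
  ],
)

```text
clock: 23.85
tool_pos: [0.5005, 0.0667, 0.2101]
eef_rot: [0.826, -0.564, -0.003, 0.003]
contact_force: [1.4, 0.8, -0.0]
opening: 0.004
```

```bash
python3 -c "
from arc import *
way([2.68,2.77,2.86,2.95,3.03,3.1])
for n in('side','scene'):
  cv2.imwrite('pics/s5%s.png'%n,vision.snapshot(n)[:,:,::-1])
a=cv2.imread('pics/s5side.png')[120:260,280:420];b=cv2.imread('pics/s5scene.png')[120:240,260:400]
cv2.imwrite('pics/c.png',np.hstack([cv2.resize(a,(400,400),interpolation=2),cv2.resize(b,(400,400),interpolation=2)]))
"
```

```text
pos [0.5005 0.0667 0.2101] F [ 1.3573  0.8134 -0.002 ] 23.85
2.68 [0.5027 0.0677] [-0.001 -0.008  0.   ]
2.77 [0.4943 0.0582] [0.019 0.03  0.   ]
2.86 [0.4866 0.0478] [0.042 0.066 0.001]
2.95 [0.4799 0.0365] [0.069 0.1   0.001]
3.03 [0.4747 0.0259] [0.095 0.129 0.001]
3.1 [0.4709 0.0163] [0.121 0.153 0.001]
```

View pics/c.png

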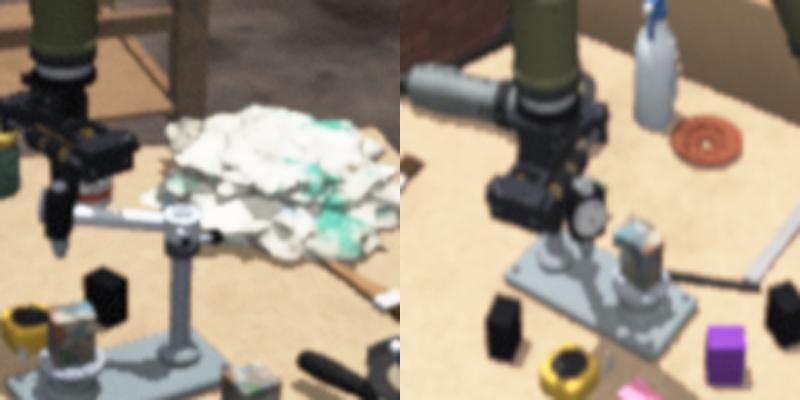

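Call:
play_rows(
  deltas=[
    [[1,0.017,0.028,0,0,0,0],[1,0.04,0.064,0.001,0,0,0],[1,0.067,0.1,0.001,0,0,0],[1,0.094,0.129,0.001,0,0,0],[1,0.12,0.153,0.001,0,0,0]],
  ],
)

```text
clock: 24.58
tool_pos: [0.4692, 0.0145, 0.2102]
eef_rot: [0.825, -0.565, -0.003, 0.004]
contact_force: [0.6, 0.9, -0.6]
opening: 0.008
```

```bash
python3 -c "
from arc import *
way([3.1,3.15,3.2,3.25,3.3,3.34,3.367,3.4])
for n in('side','scene'):
  cv2.imwrite('pics/s6%s.png'%n,vision.snapshot(n)[:,:,::-1])
a=cv2.imread('pics/s6side.png')[120:260,280:420];b=cv2.imread('pics/s6scene.png')[120:240,260:400]
cv2.imwrite('pics/c.png',np.hstack([cv2.resize(a,(400,400),interpolation=2),cv2.resize(b,(400,400),interpolation=2)]))
"
```

```text
pos [0.4692 0.0145 0.2102] F [ 0.58    0.9435 -0.5652] 24.575
3.1 [0.4709 0.0163] [-0.003 -0.008  0.   ]
3.15 [0.4686 0.0091] [0.016 0.008 0.001]
3.2 [0.4667 0.0018] [0.036 0.023 0.001]
3.25 [ 0.4652 -0.0056] [0.058 0.036 0.001]
3.3 [ 0.4641 -0.0131] [0.08  0.049 0.001]
3.34 [ 0.4634 -0.0192] [0.098 0.058 0.001]
3.367 [ 0.4632 -0.0234] [0.111 0.064 0.001]
3.4 [ 0.463  -0.0285] [0.126 0.071 0.001]
```

View pics/c.png

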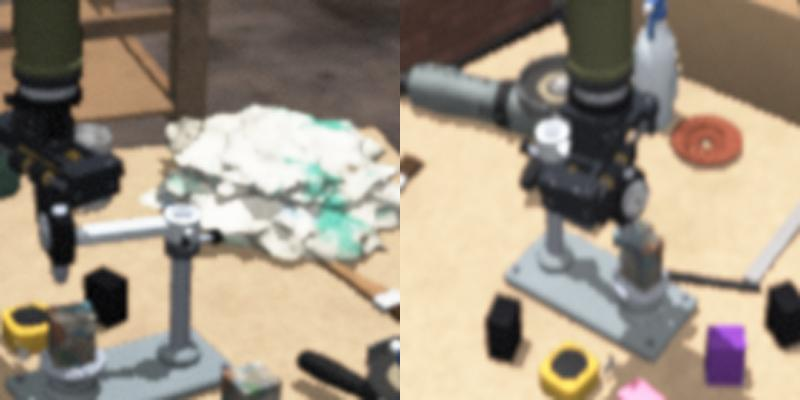

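Slower now towards the stop.

Call:
play_rows(
  deltas=[
    [[1,0.016,0.008,0.001,0,0,0],[1,0.036,0.022,0.001,0,0,0],[1,0.056,0.035,0.001,0,0,0],[1,0.07,0.044,0.001,0,0,0],[1,0.08,0.049,0.001,0,0,0]],
  ],
)

```text
clock: 25.3
tool_pos: [0.4636, -0.0143, 0.21]
eef_rot: [0.824, -0.566, -0.004, 0.004]
contact_force: [-0.1, 0.5, -0.0]
opening: 0.007
```

```bash
python3 -c "
from arc import *
way([3.3,3.32,3.34,3.367,3.4])"
```

```text
pos [ 0.4636 -0.0143  0.21  ] F [-0.1285  0.5494 -0.034 ] 25.3
3.3 [ 0.4641 -0.0131] [-0.003 -0.003 -0.   ]
3.32 [ 0.4637 -0.0162] [0.006 0.002 0.   ]
3.34 [ 0.4634 -0.0192] [0.015 0.006 0.   ]
3.367 [ 0.4632 -0.0234] [0.028 0.012 0.   ]
3.4 [ 0.463  -0.0285] [0.043 0.019 0.   ]
```

Call:
play_rows(
  deltas=[
    [[1,0.005,0.002,0,0,0,0],[1,0.01,0.004,0,0,0,0],[1,0.015,0.006,0,0,0,0]],
  ],
)

```text
clock: 25.68
tool_pos: [0.4636, -0.0191, 0.21]
eef_rot: [0.824, -0.566, -0.004, 0.004]
contact_force: [-0.2, 0.8, -0.1]
opening: 0.006
```

Call:
play_rows(
  deltas=[
    [[1,0.005,0.002,0,0,0,0],[1,0.01,0.004,0,0,0,0],[1,0.01,0.004,0,0,0,0]],
  ],
)

```text
clock: 26.05
tool_pos: [0.4635, -0.0226, 0.21]
eef_rot: [0.824, -0.566, -0.004, 0.004]
contact_force: [-0.3, 0.8, -0.2]
opening: 0.005
```

```bash
python3 -c "
from arc import *
way([3.34,3.367,3.4,3.43])
for n in('side','scene'):
  cv2.imwrite('pics/s7%s.png'%n,vision.snapshot(n)[:,:,::-1])
a=cv2.imread('pics/s7side.png')[160:270,270:380];b=cv2.imread('pics/s7scene.png')[130:240,280:390]
cv2.imwrite('pics/c.png',np.hstack([cv2.resize(a,(400,400),interpolation=2),cv2.resize(b,(400,400),interpolation=2)]))
"
```

```text
pos [ 0.4635 -0.0226  0.21  ] F [-0.3261  0.7861 -0.1914] 26.05
3.34 [ 0.4634 -0.0192] [-0.01  -0.004 -0.   ]
3.367 [ 0.4632 -0.0234] [ 0.002  0.002 -0.   ]
3.4 [ 0.463  -0.0285] [0.018 0.008 0.   ]
3.43 [ 0.463  -0.0331] [0.032 0.014 0.   ]
```

View pics/c.png

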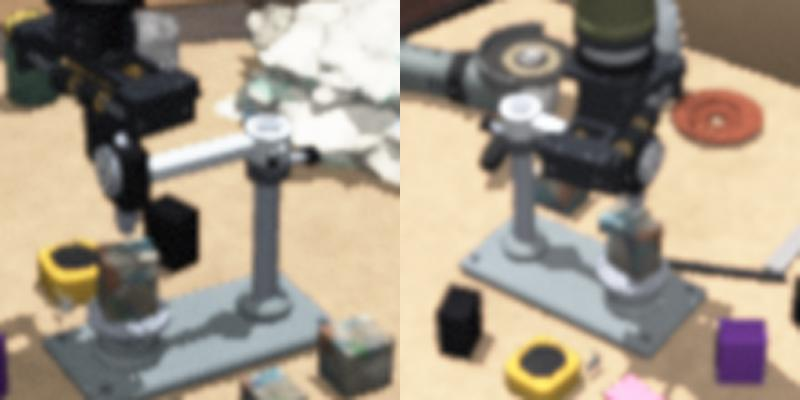

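Call:
play_rows(
  deltas=[
    [[1,0.005,0.002,0,0,0,0],[1,0.01,0.004,0,0,0,0],[1,0.01,0.004,0,0,0,0]],
  ],
)

```text
clock: 26.52
tool_pos: [0.4635, -0.0233, 0.21]
eef_rot: [0.825, -0.565, -0.005, 0.003]
contact_force: [0.6, 6.2, 0.9]
opening: 0.006
```

Call:
play_rows(
  deltas=[
    [[1,0.005,0.002,0,0,0,0],[1,0.01,0.004,0,0,0,0],[1,0.01,0.004,0,0,0,0]],
  ],
)

```text
clock: 26.9
tool_pos: [0.4634, -0.0234, 0.21]
eef_rot: [0.826, -0.564, -0.006, 0.002]
contact_force: [0.2, 10.1, 1.8]
opening: 0.008
```

Call:
play_rows(
  deltas=[
    [[1,-0.01,-0.004,0,0,0,0],[1,-0.04,-0.01,0,0,0,0],[1,-0.1,-0.03,0,0,0,0],[1,-0.17,-0.05,0,0,0,0],[1,-0.2,-0.05,-0.1,0,0,0]],
  ],
)

```text
clock: 27.52
tool_pos: [0.4545, 0.039, 0.2392]
eef_rot: [0.826, -0.563, -0.008, 0.003]
contact_force: [0.8, -0.2, -0.0]
opening: 0.004
```

Call:
play_rows(
  deltas=[
    [[1,-0.1,0,-0.2,0,0,0],[1,-0.25,0,-0.4,0,0,0],[1,-0.25,0,-0.5,0,0,0],[1,-0.25,0,-0.5,0,0,0]],
  ],
)

```text
clock: 28.02
tool_pos: [0.4308, 0.1096, 0.3926]
eef_rot: [0.827, -0.563, -0.006, 0.001]
contact_force: [1.1, -1.0, -0.8]
opening: 0.006
```

```bash
python3 look.py w30 0 640 0 400 1; python3 -c "
from h import *
for n in('side','scene'):
  cv2.imwrite('pics/s8%s.png'%n,vision.snapshot(n)[:,:,::-1])
a=cv2.imread('pics/s8side.png')[160:270,270:380];b=cv2.imread('pics/s8scene.png')[130:240,280:390]
cv2.imwrite('pics/c.png',np.hstack([cv2.resize(a,(400,400),interpolation=2),cv2.resize(b,(400,400),interpolation=2)]))
"
```

```text
[0.4308 0.1096 0.3926] [ 1.0883 -1.0325 -0.8339] 0.0057352860829481996 28.025
```

View pics/c.png

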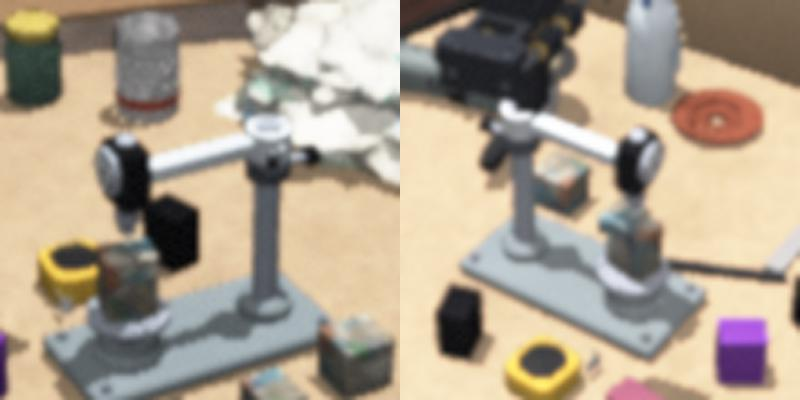

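View pics/w30.png

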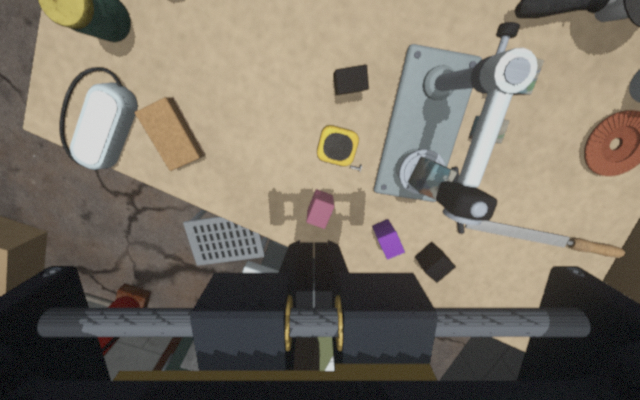

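Run:
```python
from fit import *
m=dict(np.load('w30.npz'))
c=atz(m,(517,71),.22);b=atz(m,(480,209),.235);d=(c-b)[:2]
print(c,b,np.linalg.norm(d),np.arctan2(d[1],d[0]))
cs=[atz(m,p,.02)[:2] for p in[(409,44),(478,54),(375,193),(438,203)]]
for i,j in((2,0),(3,1)):
    e=cs[i]-cs[j]; print(np.arctan2(-e[1],-e[0]))
a=cv2.imread('pics/w30full.png')[130:230,370:510];cv2.imwrite('pics/c.png',cv2.resize(a,None,fx=5.5,fy=5.5,interpolation=2))
```

```text
[ 0.6064 -0.0279  0.22  ] [ 0.4744 -0.0612  0.235 ] 0.136176750594014 0.24663341937432182
0.2304755325183801
0.26686520896246096
```

View pics/c.png

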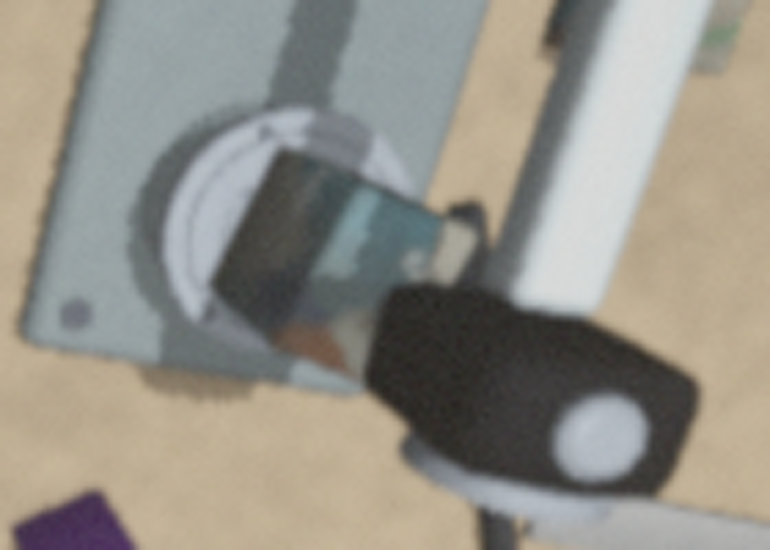

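```bash
python3 -c "
from plant import r,get_state
print(get_state()['clock'],r.finish_job())"
```

```text
the job is handed in; nothing more can be done
28.175 None
```

I centred the sample on the round table, swung the gauge to its stop over it, and handed the job in at 28.2 s.

- **Centring:** I pushed the sample low, 11 mm along +x and then along +y. The +y push overshot by about 3 mm, so I pushed it back along −y. After the fingers withdrew, the wrist picture put the foot about 0.5 mm off centre in both x and y by the table's rim. The outer engraved ring gave 1.3 mm in y. The inner ring gave −2 mm, but I could hardly make it out there and set it aside.
- **Gauge:** I pushed it round its arc with closed fingers at about 1–2 N until the stop resisted at 10 N, then backed the fingers off.
- **Last checks:**
  - The arm pointed at 0.247 rad, with the stand's axis measured at 0.23–0.27 rad, so it sits on its stop within what I can measure.
  - The gauge button was about 3 mm from the table centre, which is within the camera error.
  - The sample looked upright and still central. I did not re-measure its offset after the gauge push because the gauge partly hid it.
- **One slip on the way:** a wrist turn drove the arm close to its joint limits and it drifted up to 18 cm in the air. I saw no contact and turned it back. The pictures show no other thing on the bench moved, though I did not measure their positions.

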